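# Unload the slide boxes from the carry tray into the slide rack, in order

### The job

Move the four slide boxes from the carry tray to the slide rack and keep their order: the box beside the tray's handle goes in the bay beside the rack's steel end plate, the next one in the middle bay, the third in the last bay, and the fourth is stacked on the third so that its base locks fully down over the lid lugs. Set the three boxes flat on the bay floors, lengthwise along their bays and about in the middle; keep every box upright on the way and let go of them all.

Things in the scene. Friction and masses are not known exactly. Their poses are not given: they have to be found in the camera images.
- box_a_mid (a point): Large slide box, grey, white lid, 66 x 46 mm, 52 mm from base to lid top, 0.1-0.2 kg. Point: its centre, 26 mm above the base. x = 66 mm length (its ends are free to grip), y = width, z up. Lid: two tapered lugs 10 mm wide, 6 mm high at x = -12 and +12 mm. Base: 15 mm square recesses 7 mm deep at the same spots; any box locks on any other, either way round. Starts on seat_a, length across the tray.
- box_b_mid (a point): Long narrow slide box, grey, white lid, 66 x 34 mm, 46 mm from base to lid top, 0.1-0.2 kg. Point: its centre, 23 mm above the base. x = 66 mm length (its ends are free to grip), y = width, z up. Lid: two tapered lugs 10 mm wide, 6 mm high at x = -12 and +12 mm. Base: 15 mm square recesses 7 mm deep at the same spots; any box locks on any other, either way round. Starts on seat_b, length across the tray.
- box_c_mid (a point): Nearly square slide box, grey, white lid, 50 x 48 mm, 48 mm from base to lid top, 0.1-0.2 kg. Point: its centre, 24 mm above the base. x = 50 mm length (its ends are free to grip), y = width, z up. Lid: two tapered lugs 10 mm wide, 6 mm high at x = -12 and +12 mm. Base: 15 mm square recesses 7 mm deep at the same spots; any box locks on any other, either way round. Starts on seat_c, length across the tray.
- box_d_mid (a point): Small narrow slide box, grey, white lid, 54 x 34 mm, 44 mm from base to lid top, 0.1-0.2 kg. Point: its centre, 22 mm above the base. x = 54 mm length (its ends are free to grip), y = width, z up. Lid: two tapered lugs 10 mm wide, 6 mm high at x = -12 and +12 mm. Base: 15 mm square recesses 7 mm deep at the same spots; any box locks on any other, either way round. Starts on seat_d, length across the tray.
- seat_a: Black rubber pad 84 x 56 x 4 mm fixed on the tray, on which box_a starts; all four pads look alike and lie in the tray's four places in changing order. Origin: centre of its underside.
- seat_b: Black rubber pad 84 x 56 x 4 mm fixed on the tray, on which box_b starts; all four pads look alike and lie in the tray's four places in changing order. Origin: centre of its underside.
- seat_c: Black rubber pad 84 x 56 x 4 mm fixed on the tray, on which box_c starts; all four pads look alike and lie in the tray's four places in changing order. Origin: centre of its underside.
- seat_d: Black rubber pad 84 x 56 x 4 mm fixed on the tray, on which box_d starts; all four pads look alike and lie in the tray's four places in changing order. Origin: centre of its underside.
- tray: Carry tray: fixed aluminium plate 100 x 286 x 8 mm, black arched handle (55 mm high) at its +y end. Origin: centre of its underside. Four places in a row along its y at +99 (first, by the handle), +33, -33 and -99 mm (fourth); seat tops 12 mm above the bench.
- rack: Slide rack: fixed green plastic base 94 x 202 x 6 mm, three bays in a row along its y, parted by ridges 4 mm thick and 12 mm above the bay floors; steel end plate 45 mm high at its -y end. Origin: centre of its underside; bay floors 6 mm up. Bay centres y = -66 (first, by the plate), 0, +66 mm (third); bays 62 mm wide, 94 mm long along x with open ends.
Mind the look-alikes: they are no part of the job. Leave any red look-alike of the part that bears box_a_mid alone.

How it is judged:
By the outcome, as a careful person would: the job done as asked, in the order asked, and still so for the second after the job is handed in, with the robot touching nothing.
It also fails if it takes over 99 s, if anything falls off the work surface, if the arm or the gripper's body presses on something with over 40 N, if the wrist force passes 120 N, or if a joint passes its speed limit or range.

### The arm

A 7-joint arm with a two-finger parallel gripper is mounted at the origin on the work surface. World frame = base frame: x ahead of the robot, y to its left, z up, the work surface at z = 0. Lengths are in m, angles in rad, forces in N, time in s.
With the tool pointing down it reaches from about 0.35 to 0.9 m from the base axis. Payload 7.2 kg.
Tool frame: the origin (TCP) lies on the centre line of the jaws, within the pads' length; the fingertips stand tip_extent ahead of it and the grasp point (between the pads) lies 2 mm behind it (tip_extent is the distance from the TCP to the fingertips, in m); z points along the fingers, x is the direction in which the jaws open and shut, and the axes are right-handed (so a half turn about z gives the same grasp; the last joint's range is limited). The gripper opens to 88 mm and grips with 3 to 60 N. Pads are 20 mm wide; open, the fingers measure 115 mm over their backs; the gripper's body (75 mm by 178 mm) begins 61 mm behind the grasp point.
Start: joints at [1.039, 0.411, -0.013, 1.596, 0.006, 1.134, -0.082], TCP at [0.28, -0.559, 0.24] pointing down, gripper open.
Joint ranges: [-2.95, 2.95], [-0.29, 1.99], [-1.47, 1.44], [0.14, 2.54], [-1.03, 4.17], [0.13, 1.85], [-2.86, 2.86]. Speed limits (rad/s): [2.39, 2.39, 3.01, 3.01, 3.14, 3.14, 3.14].

### API

Orientations are given as a unit quaternion [x, y, z, w].
In Python, from cell import * gives the robot as it stands.
- The arm moves only by the tool play_rows, never from a script. Its argument "series" is a list of rows, each a list of 7 numbers: the finger opening in mm, from 0 to 87.8, then the shift along the tool's x, y, z in units of 50 mm (1.0 is 50 mm), then the turn, a rotation vector about the tool's x, y, z in units of 5 degrees (1.0 is 5 degrees). In form: [[claw, x, y, z, wx, wy, wz], ...]. A call has 1 to 5 rows; each row is the pose to reach, as a shift and turn from the pose commanded when the call began, along the tool's axes at that moment; what a row does not reach only later rows make up. A row lasts 1/10 s, in which the tool goes at most 50 mm and 8.59 degrees, less where a joint would pass 70% of its speed; a pose out of reach is approached as far as the arm can. A call with a gripper value outside its range is refused whole. The fingers move at their own pace and stop on an object; the grip force is fixed at half the most. Time passes only in rows, so rows that repeat a pose let the fingers close. It gives the time, the measured TCP pose, the force and the opening at its end, in the units of the state.
- state(): the state, without advancing time (a new reading comes with each control period).
- snapshot(name): name is "scene" or "side" or "wrist"; returns the picture (420x560x3 uint8, red, green, blue); there is no depth.
- camera_info(name): a dict with "K" (3x3 intrinsics, pixels), "dist_coeffs" ([k1, k2, p1, p2, k3] as OpenCV has them; the pictures are not rectified), "T" (4x4, takes a point from camera to world coordinates). Camera axes: x right, y up, looking along -z (the intrinsics and any distortion apply to the point x, -y, -z); pixel columns grow to the right and rows downward; lengths in m; the calibration is good to about 2 mm. A picture is of the moment at which its call begins: read the wrist's pose just before it. camera_info takes no time and is no camera call; for the wrist camera it gives the pose at the moment of the call.
- job_done(): hands the job in, once; it reports no verdict.
The state is a dict: "clock": time; "qpos": joint angles; "joint_vel": joint speeds; "effort": joint torques, N m; "position": TCP position; "tcp_rot": TCP orientation; "force": force on the tool from outside, world axes, zero at the start; "torque": the same for the moment, N m; "grip_width": finger opening in m.
Only numpy, scipy, OpenCV 4.12 (cv2) and the standard library are available. Lean on these libraries where they do the work, as an engineer would, in place of code of your own. Each camera call takes 0.05 s, during which the arm holds its last target.

## Working session

There is one attempt and no reset: what is moved stays moved. The work goes in short steps, Python scripts to look and compute and a tool call to move; the robot and the scene stay as the last step left them, time stands still between calls to the robot, and variables do not carry over. Pictures are saved under pics/ and viewed, and the job is handed in when it is done.

Besides the shell and the picture viewer there is one more tool, called after "Call:" as name(argument=value, ...), one argument or row to a line, values as JSON. play_rows: Moves the arm, as the interface text tells. Its arguments: {"type":"object","properties":{"series":{"type":"array","items":{"type":"array","items":{"type":"number"}}}},"required":["series"]}

```bash
ls; mkdir -p pics
python3 - <<'E'
from cell import *
import cv2
s=state();print(s)
for n in ("scene","side","wrist"):
    c=camera_info(n);print(n,c["K"],c["dist_coeffs"],c["T"])
    im=snapshot(n);cv2.imwrite(f"pics/{n}0.png",im[:,:,::-1])
E
```

```text
pics
{'clock': 0.0, 'qpos': array([ 1.03879608,  0.41189682, -0.01274724,  1.59705222,  0.00561429,
        1.13428842, -0.08216313]), 'joint_vel': array([ 0.00095471,  0.00011245,  0.00094578, -0.00154944,  0.00039659,
       -0.00114871, -0.00209577]), 'effort': array([ 4.62049738e-04, -5.87952411e+01,  6.42100275e-01, -2.91074073e+01,
       -5.38720388e-02,  1.83288229e-02,  1.37857546e-04]), 'position': array([ 0.27935568, -0.55855289,  0.23880744]), 'tcp_rot': array([ 8.50716904e-01, -5.25623536e-01, -7.12399035e-04, -3.73794530e-04]), 'force': array([ 0.10835222, -0.22291714, -0.13630201]), 'torque': array([0.01728484, 0.04053419, 0.04431967]), 'grip_width': 0.08781692532823882}
scene [[404.12926181   0.         282.87544782]
 [  0.         404.12926181 211.34301371]
 [  0.           0.           1.        ]] [-0.065271  0.        0.        0.        0.      ] [[-0.56614521 -0.64518955  0.51304001  0.95876608]
 [ 0.82422717 -0.43450206  0.36312192  0.28621514]
 [-0.01136552  0.62844125  0.77777402  0.65477062]
 [ 0.          0.          0.          1.        ]]
side [[434.18882289   0.         275.50790975]
 [  0.         434.18882289 213.30178727]
 [  0.           0.           1.        ]] [0.03076142 0.         0.         0.         0.        ] [[-0.84632426  0.38132722 -0.37192042  0.18914867]
 [-0.53238174 -0.62843205  0.56713565  0.55864699]
 [-0.01746245  0.6779843   0.73486894  0.76731183]
 [ 0.          0.          0.          1.        ]]
wrist [[305.33990562   0.         276.88781179]
 [  0.         305.33990562 206.27741116]
 [  0.           0.           1.        ]] [-0.05435819  0.          0.          0.          0.        ] [[ 0.44781928  0.85894257  0.24834564  0.34778174]
 [-0.89412338  0.43054849  0.12317212 -0.52524473]
 [-0.00112707 -0.27721049  0.96080855  0.38389951]
 [ 0.          0.          0.          1.        ]]
```

View pics/scene0.png

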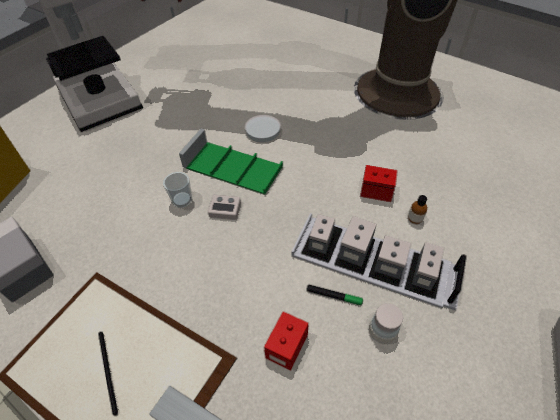

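View pics/side0.png

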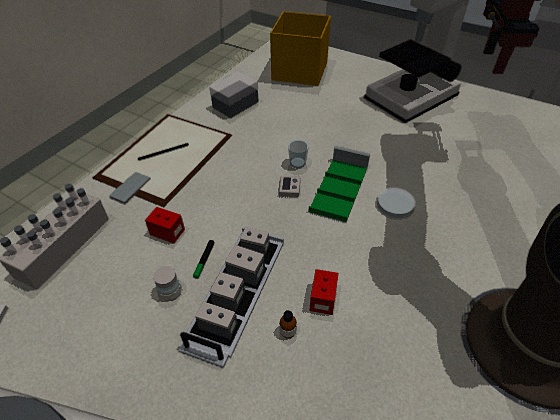

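View pics/wrist0.png

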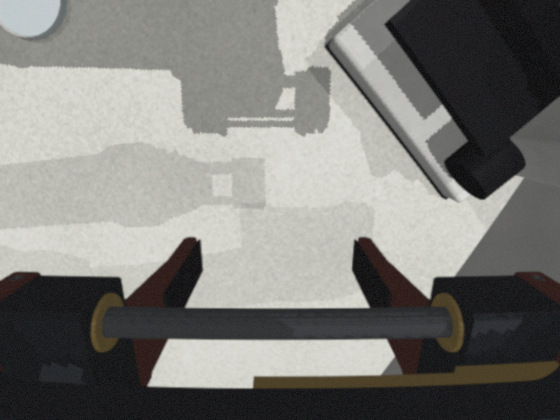

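Run:
```python
import cv2
a=cv2.imread("pics/scene0.png");b=cv2.imread("pics/side0.png")
def crop(im,x0,y0,x1,y1,f,n):
    cv2.imwrite(n,cv2.resize(im[y0:y1,x0:x1],None,fx=f,fy=f,interpolation=cv2.INTER_CUBIC))
crop(a,285,200,475,310,4,"pics/s1.png")
crop(a,170,125,290,200,6,"pics/s2.png")
crop(b,175,220,295,365,4,"pics/d1.png")
crop(b,300,140,380,225,6,"pics/d2.png")
```

```text
(no output)
```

View pics/s1.png

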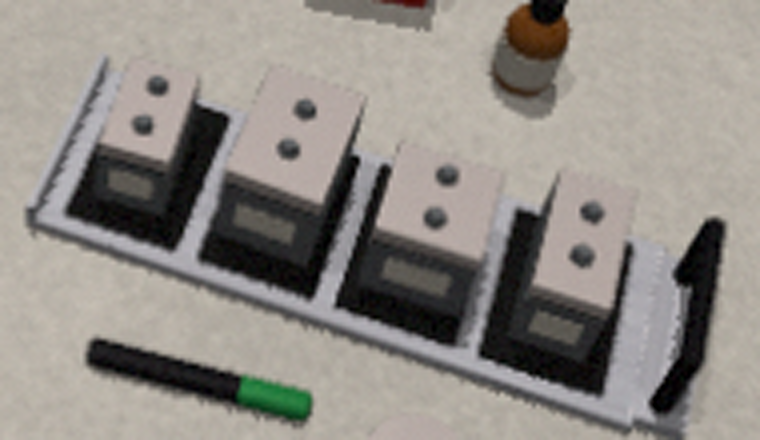

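View pics/s2.png

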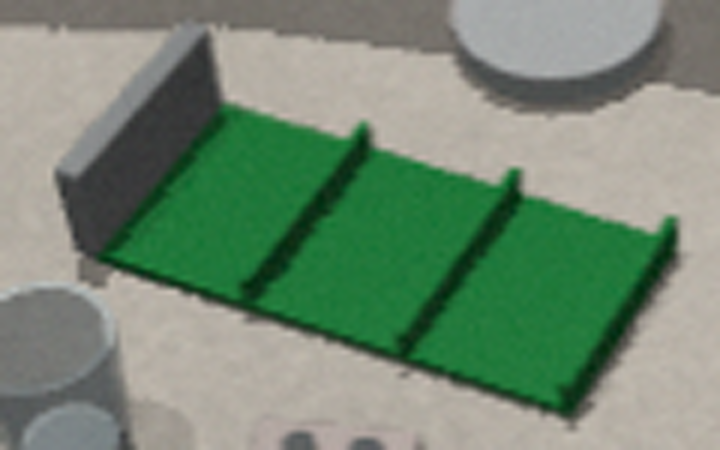

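View pics/d1.png

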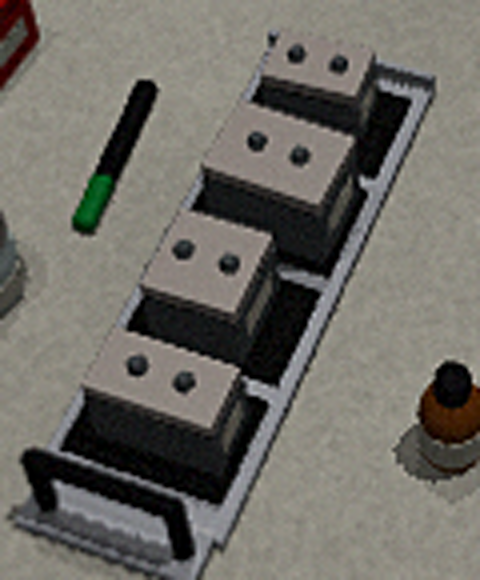

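View pics/d2.png

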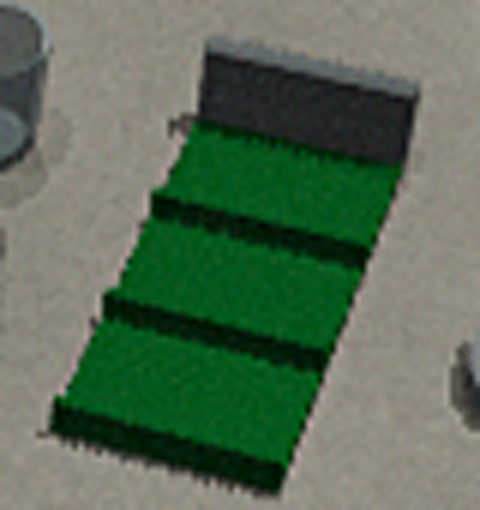

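```bash
cat > h.py <<'E'
import numpy as np, cv2
from scipy.optimize import least_squares
from cell import *
def proj(c,P):
    T=c["T"];P=np.atleast_2d(P)
    q=(P-T[:3,3])@T[:3,:3]*[1,-1,-1]
    return cv2.projectPoints(q.reshape(-1,1,3),np.zeros(3),np.zeros(3),c["K"],np.array(c["dist_coeffs"]))[0].reshape(-1,2)
def ray(c,uv):
    u=cv2.undistortPoints(np.array(uv,float).reshape(-1,1,2),c["K"],np.array(c["dist_coeffs"])).reshape(-1,2)
    d=np.c_[u[:,0],-u[:,1],-np.ones(len(u))]@c["T"][:3,:3].T
    return c["T"][:3,3],d
def onz(c,uv,z):
    o,d=ray(c,uv);return o+d*((np.array(z)-o[2])/d[:,2])[:,None]
def pose(p,L):
    x,y,a=p;c,s=np.cos(a),np.sin(a);L=np.atleast_2d(L)
    return np.c_[x+c*L[:,0]-s*L[:,1],y+s*L[:,0]+c*L[:,1],L[:,2]]
DIM=dict(a=(66,46,52),b=(66,34,46),c=(50,48,48),d=(54,34,44))
E
cat > fit0.py <<'E'
from h import *
S=camera_info("scene");D=camera_info("side")
s1=lambda l:(np.array(l,float)+.5)/4-.5+[285,200]
s2=lambda l:(np.array(l,float)+.5)/6-.5+[170,125]
d1=lambda l:(np.array(l,float)+.5)/4-.5+[175,220]
d2=lambda l:(np.array(l,float)+.5)/6-.5+[300,140]
ls=[[(592,211),(581,255)],[(448,174),(435,217)],[(305,108),(289,148)],[(157,85),(142,124)]]
ld=[[(184,381),(137,365)],[(230,263),(183,248)],[(300,155),(257,141)],[(339,63),(296,53)]]
types="bcad"
for i in range(4):
    z=(DIM[types[i]][2]+12+3)/1000
    A=onz(S,s1(ls[i]),[z]*2);B=onz(D,d1(ld[i]),[z]*2)
    for n,X in (("scene",A),("side",B)):
        m=X.mean(0);v=X[1]-X[0];print(i,n,m[:2].round(4),np.linalg.norm(v).round(4),np.degrees(np.arctan2(v[1],v[0])).round(1))
    # triangulated z of lugs
    for k in range(2):
        o1,e1=ray(S,s1([ls[i][k]]));o2,e2=ray(D,d1([ld[i][k]]));e1=e1[0];e2=e2[0]
        t=np.linalg.lstsq(np.c_[e1,-e2],o2-o1,rcond=None)[0];p=(o1+t[0]*e1+o2+t[1]*e2)/2;print('  tri',p.round(4),np.linalg.norm(o1+t[0]*e1-o2-t[1]*e2).round(4))
# lid lengths (scene): corners
cs={0:[(558,171),(638,190),(608,306),(532,283)],3:[(132,60),(200,75),(172,165),(100,148)]}
cd={0:[(113,333),(242,375),(212,433),(82,385)],3:[(275,32),(378,50),(367,97),(262,80)]}
for i in (0,3):
    for c,f,C in((S,s1,cs),(D,d1,cd)):
        X=onz(c,f(C[i]),[.057]*4);print(i,"edges mm",[(1000*np.linalg.norm(X[j]-X[(j+1)%4])).round(1) for j in range(4)],X.mean(0).round(4))
# rack
m=1e-3
F=[]
for y in(-33,33,99): F.append((y,))
sc=[((672,220),(1,99,18)),((514,172),(1,33,18)),((362,125),(1,-33,18)),((568,415),(-1,101,0)),((75,178),(-1,-99,45)),((208,33),(1,-99,45))]
sd=[((50,435),(-1,101,0)),((280,492),(1,101,0)),((105,297),(-1,33,18)),((328,355),(1,33,18)),((153,199),(-1,-33,18)),((370,250),(1,-33,18)),((413,95),(1,-99,45)),((205,50),(-1,-99,45))]
mk=lambda l:np.array([(p[1][0]*47*m,p[1][1]*m,p[1][2]*m) for p in l])
best=None
for sg in (1,-1):
  for a0 in np.arange(0,6.3,.7):
    def res(p,j=0):
        A=mk(sc)*[sg,1,1];B=mk(sd)*[sg,1,1]
        r1=proj(S,pose(p,A))-s2([q[0] for q in sc]);r2=proj(D,pose(p,B))-d2([q[0] for q in sd])
        return np.r_[r1.ravel(),r2.ravel()]
    r=least_squares(res,[.5,-.2,a0],loss="soft_l1")
    if best is None or r.cost<best[0].cost:best=(r,sg,res)
r,sg,res=best;print("rack",r.x.round(4),np.degrees(r.x[2]),sg,r.cost);print(res(r.x).reshape(-1,2).round(1))
E
python3 fit0.py
```

```text
0 scene [0.5087 0.2814] 0.0245 10.5
0 side [0.5098 0.2809] 0.0239 11.4
  tri [0.4976 0.2791 0.0622] 0.0001
  tri [0.5212 0.2836 0.0616] 0.0001
1 scene [0.5275 0.2206] 0.0245 11.3
1 side [0.5289 0.2198] 0.0249 11.4
  tri [0.5162 0.2181 0.0641] 0.0005
  tri [0.5404 0.223  0.0644] 0.0003
2 scene [0.5333 0.1516] 0.0242 10.6
2 side [0.5343 0.1512] 0.0239 9.8
  tri [0.5221 0.1496 0.0679] 0.0001
  tri [0.5456 0.1538 0.0678] 0.0003
3 scene [0.5535 0.0871] 0.0238 14.2
3 side [0.5547 0.0868] 0.0243 14.7
  tri [0.5425 0.0844 0.0599] 0.0002
  tri [0.5659 0.0905 0.0601] 0.0002
0 edges mm [np.float64(35.5), np.float64(64.7), np.float64(32.4), np.float64(62.4)] [0.5078 0.2811 0.057 ]
0 edges mm [np.float64(65.9), np.float64(31.1), np.float64(66.2), np.float64(29.2)] [0.5085 0.2823 0.057 ]
3 edges mm [np.float64(32.7), np.float64(53.7), np.float64(33.3), np.float64(53.5)] [0.5551 0.089  0.057 ]
3 edges mm [np.float64(57.5), np.float64(32.5), np.float64(57.0), np.float64(33.8)] [0.5519 0.0884 0.057 ]
rack [ 0.4845 -0.185   0.1834] 10.509700373369855 -1 3.57979525910629
[[-0.1 -0.2]
 [ 0.  -0.1]
 [ 0.2  0.1]
 [ 0.4  1.6]
 [ 0.1  0.7]
 [-0.1 -0.6]
 [ 0.2  0.2]
 [-0.1  1. ]
 [ 0.2 -0.7]
 [ 0.2 -0.8]
 [ 0.1 -1.1]
 [-0.1 -0.8]
 [ 0.5  0.7]
 [-0.3  0.2]]
```

```bash
cat >> h.py <<'E'
from scipy.spatial.transform import Rotation as R
def go(x,y,z,yawdeg):
    """print shift (units of 50mm) and turn (units 5deg) in tool axes"""
    s=state();q=R.from_quat(s["tcp_rot"]);a=np.radians(yawdeg)
    Rt=np.array([[np.cos(a),np.sin(a),0],[np.sin(a),-np.cos(a),0],[0,0,-1]])
    d=q.inv().apply(np.array([x,y,z])-s["position"])/.05
    w=(q.inv()*R.from_matrix(Rt)).as_rotvec(degrees=True)/5
    print("t",round(s["clock"],2),"pos",s["position"].round(4),"yaw",round(np.degrees(np.arctan2(*q.as_matrix()[1::-1,0])),2),"F",s["force"].round(1),"w",round(s["grip_width"],4))
    print("move",d.round(3),w.round(3),"mm",np.linalg.norm(d)*50)
E
python3 - <<'E'
from h import *
import cell
print([n for n in dir(cell) if n[0]!='_'], getattr(cell,'tip_extent',None))
go(.53,.19,.26,11)
E
```

```text
['MotionError', 'camera_info', 'job_done', 'snapshot', 'state', 'tip_extent'] 0.017
t 0.15 pos [ 0.2794 -0.5586  0.239 ] yaw -63.42 F [ 0.3 -0.6 -0.3] w 0.0876
move [-11.149 -11.181  -0.407] [-9.0000e-03  1.3000e-02 -1.4884e+01] mm 789.7447117616448
```

Call:
play_rows(
  series=[
    [87.8, -0.7, -0.7, 0, 0, 0, -1.5],
    [87.8, -1.4, -1.4, -0.1, 0, 0, -3],
    [87.8, -2.1, -2.1, -0.2, 0, 0, -4.5],
    [87.8, -2.8, -2.8, -0.3, 0, 0, -6],
    [87.8, -3.5, -3.5, -0.4, 0, 0, -7.5],
  ],
)

```text
clock: 0.65
position: [0.3579, -0.3222, 0.2597]
tcp_rot: [0.975, -0.222, -0.0, 0.0]
force: [0.4, 1.0, 0.8]
grip_width: 0.0876
```

```bash
python3 -c "
from h import *
go(.53,.19,.26,11)"
```

```text
t 0.65 pos [ 0.3579 -0.3222  0.2597] yaw -25.62 F [0.4 1.  0.8] w 0.0876
move [-1.3270e+00 -1.0725e+01 -8.0000e-03] [ 3.000e-03  2.000e-03 -7.325e+00] mm 540.3153237437974
```

Call:
play_rows(
  series=[
    [87.8, -0.1, -0.98, 0, 0, 0, -1.5],
    [87.8, -0.25, -1.96, 0, 0, 0, -3],
    [87.8, -0.35, -2.94, 0, 0, 0, -4.5],
    [87.8, -0.5, -3.9, 0, 0, 0, -6],
    [87.8, -0.6, -4.9, 0, 0, 0, -7.3],
  ],
)

```text
clock: 1.15
position: [0.4378, -0.0892, 0.2598]
tcp_rot: [0.996, 0.095, 0.0, 0.0]
force: [1.0, -0.6, -0.8]
grip_width: 0.0876
```

```bash
python3 -c "
from h import *
go(.53,.19,.26,11)"
```

```text
t 1.15 pos [ 0.4378 -0.0892  0.2598] yaw 10.85 F [ 1.  -0.6 -0.8] w 0.0876
move [ 2.863 -5.138 -0.007] [ 0.008 -0.002 -0.031] mm 294.07039814426395
```

Run:
```python
from h import *
c=camera_info("wrist");im=snapshot("wrist");cv2.imwrite("pics/w1.png",im[:,:,::-1])
np.save("w1T.npy",c["T"]);go(.53,.19,.26,11)
```

```text
t 1.2 pos [ 0.4404 -0.0809  0.2603] yaw 11.69 F [0.9 7.3 1.3] w 0.0881
move [ 2.852 -4.942  0.028] [-0.029 -0.038  0.137] mm 285.3150013633582
```

View pics/w1.png

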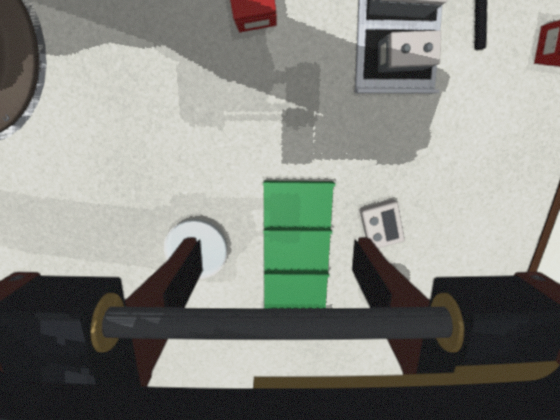

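Call:
play_rows(
  series=[
    [87.8, 0.5, -0.85, 0, 0, 0, 0],
    [87.8, 1.0, -1.75, 0, 0, 0, 0],
    [87.8, 1.5, -2.6, 0, 0, 0, 0],
    [87.8, 2.0, -3.4, 0, 0, 0, 0],
    [87.8, 2.5, -4.2, 0, 0, 0, 0],
  ],
)

```text
clock: 1.7
position: [0.5226, 0.1399, 0.2595]
tcp_rot: [0.996, 0.092, 0.0, 0.0]
force: [0.7, -0.7, -0.3]
grip_width: 0.0879
```

Call:
play_rows(
  series=[
    [87.8, 0, 0, 0, 0, 0, 0],
    [87.8, 0, 0, 0, 0, 0, 0],
  ],
)

```text
clock: 1.9
position: [0.5219, 0.1392, 0.259]
tcp_rot: [0.996, 0.093, -0.001, -0.0]
force: [-1.0, -0.9, 0.1]
grip_width: 0.0879
```

Run:
```python
from h import *
c=camera_info("wrist");im=snapshot("wrist");cv2.imwrite("pics/w2.png",im[:,:,::-1])
np.save("w2T.npy",c["T"]);go(.53,.19,.26,11)
```

```text
t 1.95 pos [0.5219 0.1377 0.2591] yaw 10.57 F [-0.2 -1.3 -0.5] w 0.0877
move [ 0.351 -0.999 -0.02 ] [ 0.006  0.016 -0.085] mm 52.97430598070248
```

View pics/w2.png

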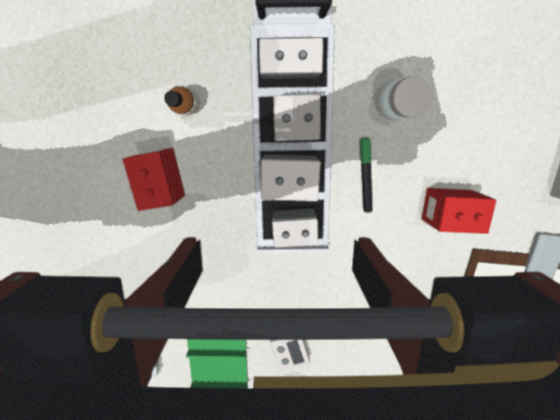

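Run:
```python
import cv2
a=cv2.imread("pics/w2.png")
cv2.imwrite("pics/w2c.png",cv2.resize(a[20:140,245:345],None,fx=5,fy=5,interpolation=cv2.INTER_CUBIC))
cv2.imwrite("pics/w2d.png",cv2.resize(a[140:260,245:345],None,fx=5,fy=5,interpolation=cv2.INTER_CUBIC))
```

```text
(no output)
```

View pics/w2c.png

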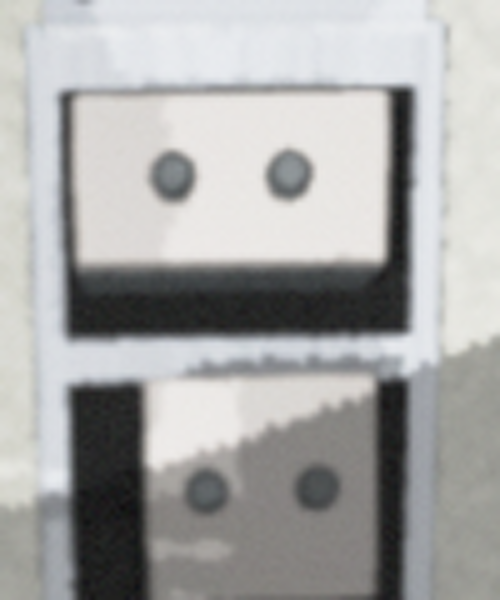

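View pics/w2d.png

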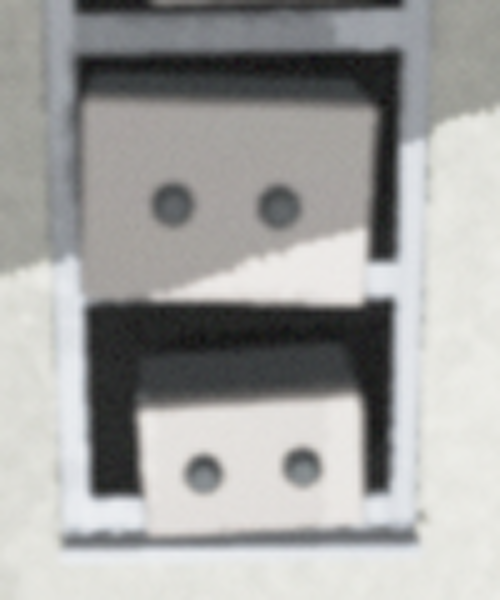

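Run:
```python
from h import *
c=camera_info("wrist")
A=lambda l,y:(np.array(l)+.5)/5-.5+[245,y]
L=[("b",A([(173,176),(289,174)],20)),("c",A([(207,491),(317,487)],20)),("a",A([(173,205),(279,206)],140)),("d",A([(204,473),(302,467)],140))]
for t,uv in L:
    X=onz(c,uv,[(12+DIM[t][2]+3)/1000]*2);v=X[1]-X[0];print(t,X.mean(0).round(4),np.linalg.norm(v).round(4),np.degrees(np.arctan2(v[1],v[0])).round(1))
```

```text
b [0.5105 0.2776 0.061 ] 0.024 11.7
c [0.5293 0.2169 0.063 ] 0.0237 12.7
a [0.5349 0.1481 0.067 ] 0.0238 10.1
d [0.5546 0.084  0.059 ] 0.0237 14.3
```

```bash
python3 -c "
from h import *
go(.510,.278,.12,11.5)"
```

```text
t 1.95 pos [0.5219 0.1377 0.2591] yaw 10.57 F [-0.2 -1.3 -0.5] w 0.0877
move [ 0.285 -2.804  2.779] [ 0.006  0.016 -0.185] mm 197.92764188462434
```

Call:
play_rows(
  series=[
    [87.8, 0.07, -0.7, 0.7, 0, 0, -0.1],
    [87.8, 0.14, -1.4, 1.4, 0, 0, -0.2],
    [87.8, 0.21, -2.1, 2.1, 0, 0, -0.2],
    [87.8, 0.285, -2.8, 2.78, 0, 0, -0.2],
    [87.8, 0.285, -2.8, 2.78, 0, 0, -0.2],
  ],
)

```text
clock: 2.45
position: [0.507, 0.2803, 0.1164]
tcp_rot: [0.995, 0.103, -0.003, 0.0]
force: [-0.9, 0.1, 0.6]
grip_width: 0.0878
```

```bash
python3 -c "
from h import *
go(.510,.278,.038,11.5)"
```

```text
t 2.45 pos [0.507  0.2803 0.1164] yaw 11.79 F [-0.9  0.1  0.6] w 0.0878
move [0.059 0.058 1.569] [-0.004  0.076  0.059] mm 78.535112424755
```

Call:
play_rows(
  series=[
    [87.8, 0, 0, 0.4, 0, 0, 0],
    [87.8, 0, 0, 0.8, 0, 0, 0],
    [87.8, 0, 0, 1.2, 0, 0, 0],
    [87.8, 0, 0, 1.6, 0, 0, 0],
    [87.8, 0, 0, 1.64, 0, 0, 0],
  ],
)

```text
clock: 2.95
position: [0.5104, 0.275, 0.0372]
tcp_rot: [0.995, 0.099, -0.001, 0.001]
force: [-0.1, -0.6, 0.1]
grip_width: 0.0879
```

Run:
```python
from h import *
go(.510,.278,.038,11.5)
for n in("scene","side"):
    cv2.imwrite(f"pics/{n}1.png",snapshot(n)[:,:,::-1])
```

```text
t 2.95 pos [0.5104 0.275  0.0372] yaw 11.4 F [-0.1 -0.6  0.1] w 0.0879
move [ 0.004 -0.061 -0.017] [ 0.03   0.032 -0.021] mm 3.160624355690173
```

View pics/scene1.png

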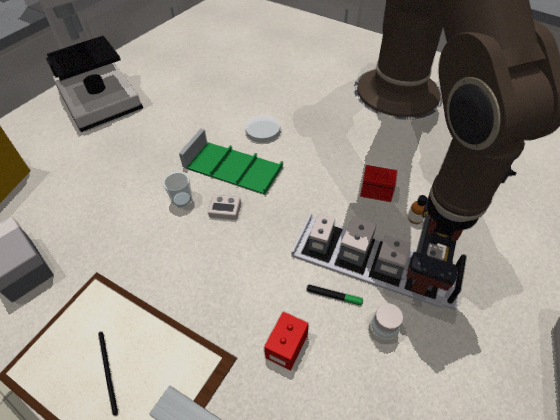

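Call:
play_rows(
  series=[
    [87.8, 0, -0.06, 0, 0, 0, 0],
    [40, 0, -0.06, 0, 0, 0, 0],
    [40, 0, -0.06, 0, 0, 0, 0],
    [40, 0, -0.06, 0, 0, 0, 0],
    [40, 0, -0.06, 0, 0, 0, 0],
  ],
)

```text
clock: 3.55
position: [0.5101, 0.2817, 0.0391]
tcp_rot: [0.995, 0.101, 0.0, 0.0]
force: [-0.7, -1.1, 4.4]
grip_width: 0.0662
```

Call:
play_rows(
  series=[
    [40, 0, 0, 0, 0, 0, 0],
    [40, 0, 0, 0, 0, 0, 0],
  ],
)

```text
clock: 3.75
position: [0.5101, 0.2817, 0.0391]
tcp_rot: [0.995, 0.101, 0.0, 0.0]
force: [-2.3, -1.3, 5.4]
grip_width: 0.0656
```

Run:
```python
from h import *
go(.510,.278,.16,11.5)
```

```text
t 3.75 pos [0.5101 0.2817 0.0391] yaw 11.58 F [-2.3 -1.3  5.4] w 0.0656
move [-0.015  0.072 -2.418] [ 0.002 -0.006  0.015] mm 120.96930252317092
```

Call:
play_rows(
  series=[
    [40, 0, 0, -0.4, 0, 0, 0],
    [40, 0, 0, -0.9, 0, 0, 0],
    [40, 0, 0, -1.5, 0, 0, 0],
    [40, 0, 0, -2.1, 0, 0, 0],
    [40, 0, 0, -2.4, 0, 0, 0],
  ],
)

```text
clock: 4.25
position: [0.5105, 0.2822, 0.1608]
tcp_rot: [0.995, 0.101, 0.001, -0.001]
force: [0.7, 0.1, -1.7]
grip_width: 0.0657
```

Run:
```python
from h import *
go(.4966,-.15,.2,10.5)
```

```text
t 4.25 pos [0.5105 0.2822 0.1608] yaw 11.58 F [ 0.7  0.1 -1.7] w 0.0657
move [-2.005  8.411 -0.796] [-0.009 -0.027  0.216] mm 434.1836861185576
```

Call:
play_rows(
  series=[
    [40, -0.15, 0.6, -0.2, 0, 0, 0],
    [40, -0.35, 1.5, -0.5, 0, 0, 0],
    [40, -0.55, 2.4, -1, 0, 0, 0],
    [40, -0.77, 3.3, -1.4, 0, 0, 0],
    [40, -1.0, 4.2, -1.8, 0, 0, 0.2],
  ],
)

```text
clock: 4.75
position: [0.5026, 0.0671, 0.2473]
tcp_rot: [0.996, 0.092, -0.0, 0.0]
force: [0.7, -0.6, -1.3]
grip_width: 0.066
```

Call:
play_rows(
  series=[
    [40, -0.2, 0.9, 0, 0, 0, 0],
    [40, -0.4, 1.8, 0, 0, 0, 0],
    [40, -0.6, 2.7, 0, 0, 0, 0],
    [40, -0.8, 3.6, 0, 0, 0, 0],
    [40, -0.95, 4.5, 0, 0, 0, 0],
  ],
)

```text
clock: 5.25
position: [0.4969, -0.163, 0.2467]
tcp_rot: [0.996, 0.092, -0.0, 0.0]
force: [1.1, 0.2, -1.9]
grip_width: 0.0661
```

Run:
```python
from h import *
go(.493,-.235,.26,10.5)
```

```text
t 5.25 pos [ 0.4969 -0.163   0.2467] yaw 10.56 F [ 1.1  0.2 -1.9] w 0.0661
move [-0.341  1.402 -0.265] [0.002 0.009 0.011] mm 73.3498844071532
```

Call:
play_rows(
  series=[
    [40, -0.15, 0.5, -0.1, 0, 0, 0],
    [40, -0.3, 1.0, -0.2, 0, 0, 0],
    [40, -0.3, 1.1, -0.27, 0, 0, 0],
    [40, -0.3, 1.1, -0.27, 0, 0, 0],
    [40, -0.3, 1.1, -0.27, 0, 0, 0],
  ],
)

```text
clock: 5.75
position: [0.4933, -0.2161, 0.2604]
tcp_rot: [0.996, 0.093, -0.0, -0.0]
force: [0.8, -0.1, -1.4]
grip_width: 0.0662
```

Run:
```python
from h import *
go(.493,-.235,.26,10.5)
c=camera_info("wrist");im=snapshot("wrist")[:,:,::-1];cv2.imwrite("pics/w3.png",im)
np.save("w3T.npy",c["T"]);go(.53,.19,.26,11)
```

```text
t 5.75 pos [ 0.4933 -0.2161  0.2604] yaw 10.67 F [ 0.8 -0.1 -1.4] w 0.0662
move [-0.077  0.371  0.007] [-0.011  0.002  0.033] mm 18.943214191257443
t 5.8 pos [ 0.4934 -0.2159  0.2604] yaw 10.71 F [-0.5  0.  -1.3] w 0.0657
move [ 2.228 -7.84   0.015] [-0.01   0.003 -0.059] mm 407.507982766988
```

View pics/w3.png

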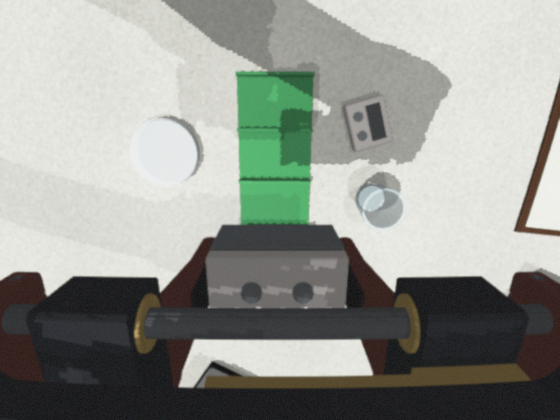

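Run:
```python
import cv2
a=cv2.imread("pics/w3.png")
cv2.imwrite("pics/w3c.png",cv2.resize(a[62:182,225:325],None,fx=5,fy=5,interpolation=cv2.INTER_CUBIC))
cv2.imwrite("pics/w3d.png",cv2.resize(a[165:315,200:350],None,fx=4,fy=4,interpolation=cv2.INTER_CUBIC))
```

```text
(no output)
```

View pics/w3c.png

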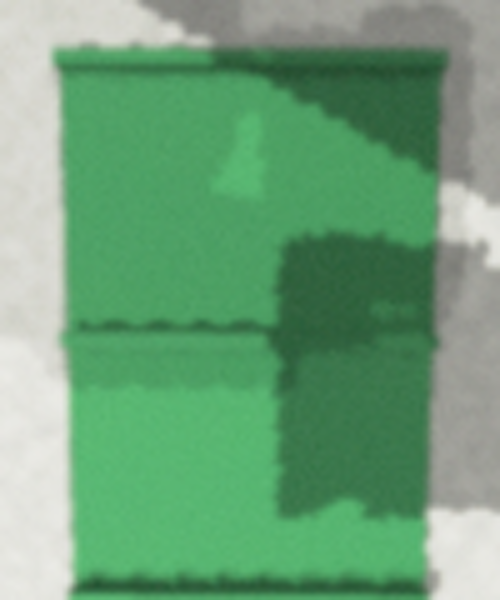

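View pics/w3d.png

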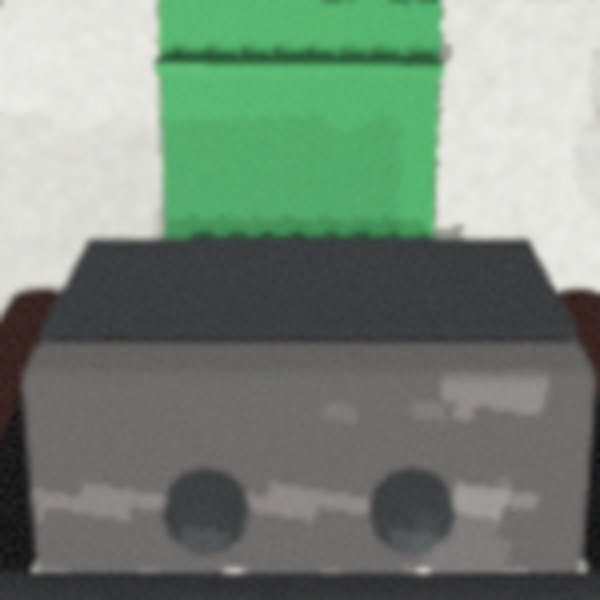

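Run:
```python
from h import *
c=camera_info("wrist");c["T"]=np.load("w3T.npy")
A=lambda l:(np.array(l)+.5)/5-.5+[225,62]
B=lambda l:(np.array(l)+.5)/4-.5+[200,165]
uv=np.r_[A([(55,50),(447,51),(66,337),(436,340)]),B([(160,60),(441,57)])]
m=np.array([(-47,101,18),(47,101,18),(-47,33,18),(47,33,18),(-47,-33,18),(47,-33,18)])/1000
f=lambda p:(proj(c,pose(p,m))-uv).ravel()
r=least_squares(f,[.48,-.18,.18],loss="soft_l1");print(r.x.round(4),np.degrees(r.x[2]).round(2));print(f(r.x).reshape(-1,2).round(1))
for y in(-66,0,66):print(y,pose(r.x,[0,y/1000,0]).round(4))
s=state();print(s["position"])
# held b lugs: z of lid: base=? tcp .0391 when base .012 -> lugs mid at tcp -.0271+.049
X=onz(c,B([(206,505),(412,503)]),[s["position"][2]-.0271+.052]*2);print(X,X.mean(0)-s["position"],np.linalg.norm(X[1]-X[0]))
q=R.from_quat(s["tcp_rot"]);print("in tool",q.inv().apply(X.mean(0)-s["position"]))
```

```text
[ 0.4855 -0.1873  0.1826] 10.46
[[-0.5 -1.1]
 [ 0.6 -1. ]
 [-1.1  0.2]
 [ 1.  -0.1]
 [-1.4  2. ]
 [ 1.1  3. ]]
-66 [[ 0.4975 -0.2522  0.    ]]
0 [[ 0.4855 -0.1873  0.    ]]
66 [[ 0.4735 -0.1224  0.    ]]
[ 0.49335767 -0.21585703  0.26041146]
[[ 0.4818626  -0.21670012  0.28531146]
 [ 0.50444981 -0.2121923   0.28531146]] [-0.00020147  0.00141082  0.0249    ] 0.02303263831124641
in tool [ 5.76828294e-05 -1.44558086e-03 -2.48987542e-02]
```

Run:
```python
from h import *
go(.497,-.252,.10,10.5)
```

```text
t 5.8 pos [ 0.4934 -0.2159  0.2604] yaw 10.71 F [-0.5  0.  -1.3] w 0.0657
move [-0.062  0.727  3.208] [-0.01   0.003  0.041] mm 164.47315200313983
```

Call:
play_rows(
  series=[
    [40, -0.03, 0.4, 0.5, 0, 0, 0],
    [40, -0.06, 0.73, 1.2, 0, 0, 0],
    [40, -0.06, 0.73, 2.0, 0, 0, 0],
    [40, -0.06, 0.73, 2.8, 0, 0, 0],
    [40, -0.06, 0.73, 3.2, 0, 0, 0],
  ],
)

```text
clock: 6.3
position: [0.4955, -0.2519, 0.0974]
tcp_rot: [0.996, 0.093, -0.002, -0.001]
force: [-1.5, -0.3, -1.8]
grip_width: 0.066
```

Call:
play_rows(
  series=[
    [40, 0, 0, 0.2, 0, 0, 0],
    [40, 0, 0, 0.4, 0, 0, 0],
    [40, 0, 0, 0.4, 0, 0, 0],
  ],
)

```text
clock: 6.6
position: [0.497, -0.2535, 0.0804]
tcp_rot: [0.996, 0.093, -0.0, -0.0]
force: [0.2, -0.5, -0.9]
grip_width: 0.0658
```

Run:
```python
from h import *
go(.497,-.252,.035,10.5)
```

```text
t 6.6 pos [ 0.497  -0.2535  0.0804] yaw 10.63 F [ 0.2 -0.5 -0.9] w 0.0658
move [ 0.006 -0.029  0.908] [-0.006  0.004  0.025] mm 45.43447317493359
```

Call:
play_rows(
  series=[
    [40, 0, 0, 0.3, 0, 0, 0],
    [40, 0, -0.03, 0.6, 0, 0, 0],
    [40, 0, -0.03, 0.8, 0, 0, 0],
    [40, 0, -0.03, 0.87, 0, 0, 0],
    [40, 0, -0.03, 0.9, 0, 0, 0],
  ],
)

```text
clock: 7.1
position: [0.4964, -0.2525, 0.0351]
tcp_rot: [0.996, 0.092, -0.0, -0.0]
force: [-0.8, 0.4, -1.7]
grip_width: 0.0658
```

Call:
play_rows(
  series=[
    [40, 0, 0, 0.02, 0, 0, 0],
    [40, 0, 0, 0.04, 0, 0, 0],
    [40, 0, 0, 0.04, 0, 0, 0],
  ],
)

```text
clock: 7.4
position: [0.4968, -0.2528, 0.034]
tcp_rot: [0.996, 0.092, 0.0, 0.0]
force: [-0.0, 0.4, -1.7]
grip_width: 0.0657
```

Run:
```python
from h import *
go(.497,-.252,.033,10.5)
```

```text
t 7.4 pos [ 0.4968 -0.2528  0.034 ] yaw 10.56 F [-0.   0.4 -1.7] w 0.0657
move [ 0.007 -0.016  0.021] [ 0.004 -0.005  0.013] mm 1.3380726670555838
```

Call:
play_rows(
  series=[
    [40, 0, 0, 0.02, 0, 0, 0],
    [40, 0, 0, 0.04, 0, 0, 0],
    [40, 0, 0, 0.04, 0, 0, 0],
  ],
)

```text
clock: 7.7
position: [0.4969, -0.2528, 0.0331]
tcp_rot: [0.996, 0.092, 0.0, 0.0]
force: [-3.2, 2.0, 10.5]
grip_width: 0.0657
```

Call:
play_rows(
  series=[
    [70, 0, 0, -0.02, 0, 0, 0],
    [87.8, 0, 0, -0.02, 0, 0, 0],
    [87.8, 0, 0, -0.02, 0, 0, 0],
    [87.8, 0, 0, -0.02, 0, 0, 0],
    [87.8, 0, 0, -0.02, 0, 0, 0],
  ],
)

```text
clock: 8.2
position: [0.4966, -0.2527, 0.0327]
tcp_rot: [0.996, 0.092, -0.0, -0.0]
force: [-0.7, 0.3, -0.2]
grip_width: 0.0874
```

Call:
play_rows(
  series=[
    [87.8, 0, 0, -0.5, 0, 0, 0],
    [87.8, 0, 0, -1.3, 0, 0, 0],
    [87.8, 0, 0, -2.2, 0, 0, 0],
    [87.8, 0, -0.5, -3.0, 0, 0, 0],
    [87.8, 0, -1.3, -3.5, 0, 0, 0],
  ],
)

```text
clock: 8.7
position: [0.4856, -0.1904, 0.2106]
tcp_rot: [0.996, 0.09, 0.002, 0.001]
force: [1.1, 0.5, 0.2]
grip_width: 0.0875
```

Run:
```python
from h import *
for n in("scene","wrist"):
    cv2.imwrite(f"pics/{n}4.png",snapshot(n)[:,:,::-1])
go(.529,.218,.12,12)
```

```text
t 8.8 pos [ 0.4864 -0.1841  0.2118] yaw 10.9 F [-0.2  1.3 -0.3] w 0.0877
move [ 2.347 -7.74   1.833] [ 0.024 -0.063 -0.22 ] mm 414.6566959353087
```

View pics/scene4.png

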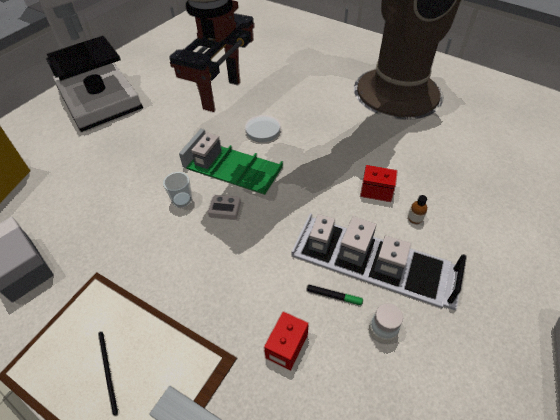

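View pics/wrist4.png

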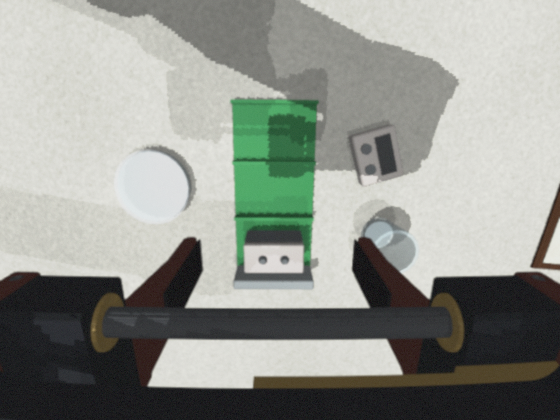

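Run:
```python
import cv2
a=cv2.imread("pics/scene4.png")
cv2.imwrite("pics/s4c.png",cv2.resize(a[120:200,170:290],None,fx=6,fy=6,interpolation=cv2.INTER_CUBIC))
```

```text
(no output)
```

View pics/s4c.png

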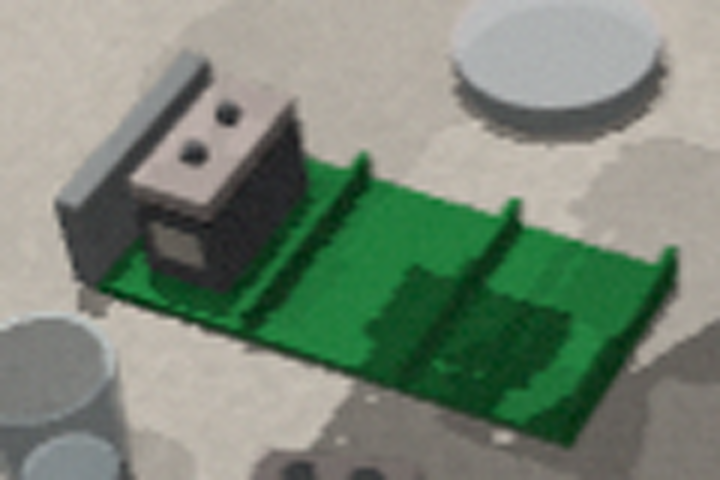

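Call:
play_rows(
  series=[
    [87.8, 0.28, -0.93, 0, 0, 0, 0],
    [87.8, 0.56, -1.86, 0, 0, 0, 0],
    [87.8, 0.85, -2.8, 0, 0, 0, 0],
    [87.8, 1.13, -3.7, 0.2, 0, 0, 0],
    [87.8, 1.4, -4.6, 0.4, 0, 0, -0.2],
  ],
)

```text
clock: 9.3
position: [0.5115, 0.0516, 0.1874]
tcp_rot: [0.995, 0.101, 0.0, 0.0]
force: [1.8, 0.4, -0.6]
grip_width: 0.0878
```

Run:
```python
from h import *
S=camera_info("scene")
go(.529,.218,.12,12)
```

```text
t 9.3 pos [0.5115 0.0516 0.1874] yaw 11.55 F [ 1.8  0.4 -0.6] w 0.0878
move [ 1.009 -3.192  1.347] [ 0.005 -0.007 -0.09 ] mm 180.42137150227967
```

Run:
```python
from h import *
S=camera_info("scene")
X=onz(S,(np.array([(228,113),(194,152.)])+.5)/6-.5+[170,120],[.055]*2);print(X,X.mean(0))
```

```text
[[ 0.48380073 -0.25408247  0.055     ]
 [ 0.50729321 -0.25013994  0.055     ]] [ 0.49554697 -0.2521112   0.055     ]
```

Call:
play_rows(
  series=[
    [87.8, 0.25, -0.8, 0.3, 0, 0, 0],
    [87.8, 0.45, -1.45, 0.6, 0, 0, -0.1],
    [87.8, 0.65, -2.15, 0.9, 0, 0, -0.1],
    [87.8, 0.8, -2.6, 1.1, 0, 0, -0.1],
    [87.8, 0.8, -2.8, 1.1, 0, 0, -0.1],
  ],
)

```text
clock: 9.8
position: [0.5213, 0.1976, 0.1309]
tcp_rot: [0.994, 0.107, -0.001, -0.0]
force: [-1.0, 0.8, 0.2]
grip_width: 0.0879
```

Run:
```python
from h import *
go(.529,.219,.12,12)
```

```text
t 9.8 pos [0.5213 0.1976 0.1309] yaw 12.25 F [-1.   0.8  0.2] w 0.0879
move [ 0.241 -0.386  0.217] [-0.012  0.032  0.051] mm 25.220161245849653
```

Call:
play_rows(
  series=[
    [87.8, 0.12, -0.2, 0.2, 0, 0, 0],
    [87.8, 0.24, -0.41, 0.4, 0, 0, 0],
    [87.8, 0.24, -0.41, 0.6, 0, 0, 0],
    [87.8, 0.24, -0.41, 0.6, 0, 0, 0],
    [87.8, 0.24, -0.41, 0.6, 0, 0, 0],
  ],
)

```text
clock: 10.3
position: [0.5298, 0.2168, 0.1024]
tcp_rot: [0.995, 0.105, -0.0, 0.0]
force: [-0.3, 0.3, 0.3]
grip_width: 0.088
```

Run:
```python
from h import *
go(.529,.2202,.038,12)
```

```text
t 10.3 pos [0.5298 0.2168 0.1024] yaw 12.01 F [-0.3  0.3  0.3] w 0.088
move [-1.000e-03 -7.200e-02  1.288e+00] [0.008 0.01  0.003] mm 64.50286994690626
```

Call:
play_rows(
  series=[
    [87.8, 0, -0.05, 0.4, 0, 0, 0],
    [87.8, 0, -0.05, 0.8, 0, 0, 0],
    [87.8, 0, -0.05, 1.15, 0, 0, 0],
    [87.8, 0, -0.05, 1.27, 0, 0, 0],
    [87.8, 0, -0.05, 1.27, 0, 0, 0],
  ],
)

```text
clock: 10.8
position: [0.5292, 0.2197, 0.039]
tcp_rot: [0.994, 0.105, -0.0, 0.0]
force: [0.4, 0.4, 0.1]
grip_width: 0.0875
```

Run:
```python
from h import *
go(.529,.2202,.038,12)
```

```text
t 10.8 pos [0.5292 0.2197 0.039 ] yaw 12.04 F [0.4 0.4 0.1] w 0.0875
move [-0.002 -0.011  0.021] [0.004 0.011 0.008] mm 1.1545862612256332
```

Call:
play_rows(
  series=[
    [30, 0, 0, 0, 0, 0, 0],
    [30, 0, 0, 0, 0, 0, 0],
    [30, 0, 0, 0, 0, 0, 0],
    [30, 0, 0, 0, 0, 0, 0],
    [30, 0, 0, 0, 0, 0, 0],
  ],
)

```text
clock: 11.3
position: [0.5294, 0.2204, 0.0396]
tcp_rot: [0.994, 0.105, 0.0, -0.0]
force: [0.5, -0.7, 0.6]
grip_width: 0.0515
```

Call:
play_rows(
  series=[
    [30, 0, 0, 0, 0, 0, 0],
    [30, 0, 0, 0, 0, 0, 0],
    [30, 0, 0, 0, 0, 0, 0],
  ],
)

```text
clock: 11.6
position: [0.5294, 0.2204, 0.0395]
tcp_rot: [0.994, 0.105, 0.0, 0.0]
force: [-1.4, -1.1, 4.3]
grip_width: 0.0504
```

Run:
```python
from h import *
go(.529,.2202,.2,12)
```

```text
t 11.6 pos [0.5294 0.2204 0.0395] yaw 12.08 F [-1.4 -1.1  4.3] w 0.0504
move [-8.00e-03  2.00e-03 -3.21e+00] [ 0.001 -0.002  0.015] mm 160.5230664984385
```

Call:
play_rows(
  series=[
    [30, 0, 0, -0.4, 0, 0, 0],
    [30, 0, 0, -1.0, 0, 0, 0],
    [30, 0, 0, -1.8, 0, 0, 0],
    [30, 0, 0.5, -2.5, 0, 0, 0],
    [30, 0, 1.2, -2.8, 0, 0, 0],
  ],
)

```text
clock: 12.1
position: [0.5425, 0.164, 0.1825]
tcp_rot: [0.994, 0.107, 0.002, -0.001]
force: [0.5, -0.2, -1.7]
grip_width: 0.0497
```

Run:
```python
from h import *
go(.485,-.185,.12,10.5)
```

```text
t 12.1 pos [0.5425 0.164  0.1825] yaw 12.32 F [ 0.5 -0.2 -1.7] w 0.0497
move [-2.618  6.577  1.228] [-0.02  -0.049  0.364] mm 359.20923812871035
```

Call:
play_rows(
  series=[
    [30, -0.33, 0.85, 0, 0, 0, 0],
    [30, -0.67, 1.7, 0, 0, 0, 0.1],
    [30, -1.0, 2.55, 0, 0, 0, 0.2],
    [30, -1.35, 3.4, 0, 0, 0, 0.3],
    [30, -1.7, 4.25, 0, 0, 0, 0.3],
  ],
)

```text
clock: 12.6
position: [0.5024, -0.0657, 0.1791]
tcp_rot: [0.996, 0.092, -0.0, 0.0]
force: [-0.3, 0.1, -1.7]
grip_width: 0.05
```

Run:
```python
from h import *
go(.485,-.185,.12,10.5)
```

```text
t 12.6 pos [ 0.5024 -0.0657  0.1791] yaw 10.56 F [-0.3  0.1 -1.7] w 0.05
move [-0.779  2.282  1.182] [0.    0.002 0.011] mm 134.2496998579388
```

Call:
play_rows(
  series=[
    [30, -0.25, 0.7, 0.1, 0, 0, 0],
    [30, -0.5, 1.4, 0.4, 0, 0, 0],
    [30, -0.7, 1.95, 0.8, 0, 0, 0],
    [30, -0.72, 2.05, 1.1, 0, 0, 0],
    [30, -0.72, 2.05, 1.1, 0, 0, 0],
  ],
)

```text
clock: 13.1
position: [0.4849, -0.1718, 0.1221]
tcp_rot: [0.996, 0.091, -0.002, -0.001]
force: [0.3, 0.6, -1.3]
grip_width: 0.0499
```

Call:
play_rows(
  series=[
    [30, 0, 0, 0, 0, 0, 0],
  ],
)

```text
clock: 13.2
position: [0.4869, -0.1699, 0.1243]
tcp_rot: [0.996, 0.093, -0.0, -0.001]
force: [0.2, 0.7, -1.3]
grip_width: 0.0501
```

Run:
```python
from h import *
cv2.imwrite("pics/w5.png",snapshot("wrist")[:,:,::-1])
go(.485,-.185,.0365,10.5)
```

```text
t 13.25 pos [ 0.4874 -0.1697  0.1248] yaw 10.69 F [-0.   0.7 -1.7] w 0.05
move [-0.105  0.294  1.766] [-0.006 -0.01   0.039] mm 89.6542258503759
```

View pics/w5.png

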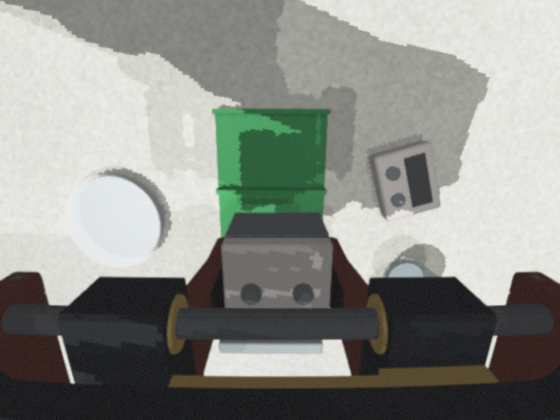

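Call:
play_rows(
  series=[
    [30, -0.1, 0.29, 0.1, 0, 0, 0],
    [30, -0.1, 0.29, 0.4, 0, 0, 0],
    [30, -0.1, 0.29, 0.8, 0, 0, 0],
    [30, -0.1, 0.29, 1.2, 0, 0, 0],
    [30, -0.1, 0.29, 1.2, 0, 0, 0],
  ],
)

```text
clock: 13.75
position: [0.4831, -0.1864, 0.0626]
tcp_rot: [0.996, 0.093, -0.001, -0.001]
force: [0.5, 0.4, -1.3]
grip_width: 0.05
```

Run:
```python
from h import *
go(.485,-.185,.0365,10.5)
```

```text
t 13.75 pos [ 0.4831 -0.1864  0.0626] yaw 10.62 F [ 0.5  0.4 -1.3] w 0.05
move [ 0.044 -0.02   0.522] [-0.016  0.033  0.023] mm 26.18897109476981
```

Call:
play_rows(
  series=[
    [30, 0.01, 0, 0.2, 0, 0, 0],
    [30, 0.01, 0, 0.4, 0, 0, 0],
    [30, 0.01, 0, 0.5, 0, 0, 0],
    [30, 0.01, 0, 0.53, 0, 0, 0],
    [30, 0.01, 0, 0.53, 0, 0, 0],
  ],
)

```text
clock: 14.25
position: [0.4849, -0.1863, 0.0378]
tcp_rot: [0.996, 0.092, -0.0, -0.0]
force: [-0.4, -0.1, -0.8]
grip_width: 0.0497
```

Call:
play_rows(
  series=[
    [30, 0, 0, 0.02, 0, 0, 0],
    [30, 0, 0, 0.04, 0, 0, 0],
    [30, 0, 0, 0.04, 0, 0, 0],
  ],
)

```text
clock: 14.55
position: [0.4849, -0.1864, 0.0359]
tcp_rot: [0.996, 0.092, 0.0, 0.0]
force: [-0.2, 0.2, -0.7]
grip_width: 0.05
```

Call:
play_rows(
  series=[
    [30, 0, 0.0, 0.02, 0, 0, 0],
    [30, 0, 0, 0.04, 0, 0, 0],
    [30, 0, 0, 0.05, 0, 0, 0],
    [30, 0, 0, 0.05, 0, 0, 0],
  ],
)

```text
clock: 14.95
position: [0.4849, -0.1864, 0.0335]
tcp_rot: [0.996, 0.092, -0.0, 0.0]
force: [-0.9, 0.5, 2.4]
grip_width: 0.0496
```

Contact at the expected height; release and retreat.

Call:
play_rows(
  series=[
    [60, 0, 0, 0, 0, 0, 0],
    [87.8, 0, 0, 0, 0, 0, 0],
    [87.8, 0, 0, 0, 0, 0, 0],
    [87.8, 0, 0, 0, 0, 0, 0],
    [87.8, 0, 0, 0, 0, 0, 0],
  ],
)

```text
clock: 15.45
position: [0.4849, -0.1864, 0.0333]
tcp_rot: [0.996, 0.092, 0.0, 0.0]
force: [0.3, -0.3, 0.4]
grip_width: 0.0861
```

Call:
play_rows(
  series=[
    [87.8, 0, 0, -0.5, 0, 0, 0],
    [87.8, 0, 0, -1.3, 0, 0, 0],
    [87.8, 0, 0, -2.2, 0, 0, 0],
    [87.8, 0, -0.6, -2.8, 0, 0, 0],
    [87.8, 0.2, -1.4, -3.0, 0, 0, 0],
  ],
)

```text
clock: 15.95
position: [0.4827, -0.1172, 0.1864]
tcp_rot: [0.996, 0.09, 0.002, 0.001]
force: [0.7, -0.0, -0.2]
grip_width: 0.0876
```

Run:
```python
from h import *
go(.5345,.151,.12,10.5)
a=snapshot("scene")[:,:,::-1]
cv2.imwrite("pics/s6c.png",cv2.resize(a[120:200,170:290],None,fx=6,fy=6,interpolation=cv2.INTER_CUBIC))
```

```text
t 15.95 pos [ 0.4827 -0.1172  0.1864] yaw 10.3 F [ 0.7 -0.  -0.2] w 0.0876
move [ 1.974 -5.097  1.32 ] [ 0.036 -0.043 -0.039] mm 281.1407941915297
```

View pics/s6c.png

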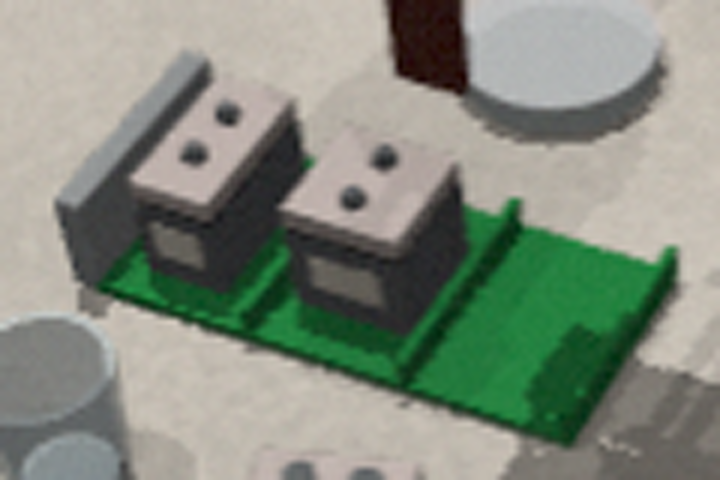

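Call:
play_rows(
  series=[
    [87.8, 0.33, -0.85, 0.1, 0, 0, 0],
    [87.8, 0.66, -1.7, 0.2, 0, 0, 0],
    [87.8, 1.0, -2.55, 0.4, 0, 0, 0],
    [87.8, 1.32, -3.4, 0.6, 0, 0, 0],
    [87.8, 1.6, -4.2, 0.8, 0, 0, 0],
  ],
)

```text
clock: 16.5
position: [0.5221, 0.1074, 0.1428]
tcp_rot: [0.996, 0.092, 0.0, -0.0]
force: [0.5, -1.1, -0.0]
grip_width: 0.0879
```

Run:
```python
from h import *
go(.5345,.151,.10,10.3)
```

```text
t 16.5 pos [0.5221 0.1074 0.1428] yaw 10.59 F [ 0.5 -1.1 -0. ] w 0.0879
move [ 0.404 -0.812  0.856] [-0.001 -0.003  0.058] mm 62.37088811887486
```

Call:
play_rows(
  series=[
    [87.8, 0.2, -0.4, 0.2, 0, 0, 0.05],
    [87.8, 0.4, -0.8, 0.4, 0, 0, 0.05],
    [87.8, 0.4, -0.8, 0.8, 0, 0, 0.05],
    [87.8, 0.4, -0.8, 0.8, 0, 0, 0.05],
    [87.8, 0.4, -0.8, 0.8, 0, 0, 0.05],
  ],
)

```text
clock: 17.0
position: [0.5339, 0.148, 0.103]
tcp_rot: [0.996, 0.09, -0.001, 0.0]
force: [0.4, 0.1, 0.0]
grip_width: 0.0878
```

Run:
```python
from h import *
go(.534,.1515,.039,10.3)
```

```text
t 17.0 pos [0.5339 0.148  0.103 ] yaw 10.33 F [0.4 0.1 0. ] w 0.0878
move [ 0.017 -0.069  1.28 ] [0.003 0.017 0.005] mm 64.1170789105437
```

Call:
play_rows(
  series=[
    [87.8, 0, -0.06, 0.4, 0, 0, 0],
    [87.8, 0, -0.06, 0.8, 0, 0, 0],
    [87.8, 0, -0.06, 1.15, 0, 0, 0],
    [87.8, 0, -0.06, 1.26, 0, 0, 0],
    [87.8, 0, -0.06, 1.26, 0, 0, 0],
  ],
)

```text
clock: 17.5
position: [0.5338, 0.1507, 0.0405]
tcp_rot: [0.996, 0.09, -0.0, 0.0]
force: [0.7, -1.0, 0.8]
grip_width: 0.0876
```

Call:
play_rows(
  series=[
    [87.8, 0, 0, 0, 0, 0, 0],
  ],
)

```text
clock: 17.6
position: [0.5344, 0.1513, 0.0414]
tcp_rot: [0.996, 0.09, 0.001, -0.0]
force: [-0.0, -0.6, 0.3]
grip_width: 0.0879
```

Run:
```python
from h import *
go(.534,.1515,.039,10.3)
```

```text
t 17.6 pos [0.5344 0.1513 0.0414] yaw 10.29 F [-0.  -0.6  0.3] w 0.0879
move [-0.008 -0.006  0.048] [-0.001 -0.016 -0.001] mm 2.4253077298134693
```

Call:
play_rows(
  series=[
    [40, 0, 0, 0.03, 0, 0, 0],
    [40, 0, 0, 0.03, 0, 0, 0],
    [40, 0, 0, 0.03, 0, 0, 0],
    [40, 0, 0, 0.03, 0, 0, 0],
    [40, 0, 0, 0.03, 0, 0, 0],
  ],
)

```text
clock: 18.1
position: [0.534, 0.1514, 0.0392]
tcp_rot: [0.996, 0.09, 0.0, 0.0]
force: [-1.6, -0.6, 4.6]
grip_width: 0.0659
```

Call:
play_rows(
  series=[
    [40, 0, 0, 0, 0, 0, 0],
    [40, 0, 0, 0, 0, 0, 0],
  ],
)

```text
clock: 18.3
position: [0.534, 0.1514, 0.0392]
tcp_rot: [0.996, 0.09, 0.0, 0.0]
force: [-0.6, -1.4, 5.6]
grip_width: 0.0661
```

Run:
```python
from h import *
go(.534,.1515,.2,10.3)
```

```text
t 18.3 pos [0.534  0.1514 0.0392] yaw 10.32 F [-0.6 -1.4  5.6] w 0.0661
move [ 3.000e-03 -2.000e-03 -3.217e+00] [ 0.002 -0.006  0.005] mm 160.82604070832252
```

Call:
play_rows(
  series=[
    [40, 0, 0, -0.4, 0, 0, 0],
    [40, 0, 0, -1.0, 0, 0, 0],
    [40, 0, 0, -1.8, 0, 0, 0],
    [40, -0.15, 0.5, -2.4, 0, 0, 0],
    [40, -0.4, 1.2, -2.6, 0, 0, 0],
  ],
)

```text
clock: 18.8
position: [0.526, 0.0909, 0.1717]
tcp_rot: [0.996, 0.092, 0.002, -0.001]
force: [0.5, -1.8, -1.4]
grip_width: 0.0659
```

Run:
```python
from h import *
go(.473,-.1215,.12,10.5)
```

```text
t 18.8 pos [0.526  0.0909 0.1717] yaw 10.55 F [ 0.5 -1.8 -1.4] w 0.0659
move [-1.826  3.984  1.02 ] [-0.015 -0.055  0.011] mm 224.97109111436683
```

Call:
play_rows(
  series=[
    [40, -0.4, 0.85, 0, 0, 0, 0],
    [40, -0.8, 1.7, 0, 0, 0, 0],
    [40, -1.2, 2.55, 0, 0, 0, 0],
    [40, -1.6, 3.4, 0.2, 0, 0, 0],
    [40, -1.8, 3.9, 0.5, 0, 0, 0],
  ],
)

```text
clock: 19.3
position: [0.4699, -0.1232, 0.1438]
tcp_rot: [0.996, 0.088, 0.0, 0.001]
force: [0.2, -0.7, -0.7]
grip_width: 0.0663
```

Call:
play_rows(
  series=[
    [40, 0, 0, 0.2, 0, 0, 0],
    [40, 0, 0, 0.4, 0, 0, 0],
    [40, 0, 0, 0.4, 0, 0, 0],
  ],
)

```text
clock: 19.6
position: [0.4707, -0.1177, 0.1225]
tcp_rot: [0.996, 0.091, -0.001, -0.001]
force: [0.3, 0.8, -1.5]
grip_width: 0.0661
```

Run:
```python
from h import *
go(.473,-.1215,.0365,10.5)
```

```text
t 19.6 pos [ 0.4707 -0.1177  0.1225] yaw 10.42 F [ 0.3  0.8 -1.5] w 0.0661
move [0.035 0.086 1.72 ] [-0.021  0.019 -0.015] mm 86.12679850069574
```

Call:
play_rows(
  series=[
    [40, 0.02, 0.06, 0.3, 0, 0, 0],
    [40, 0.02, 0.06, 0.7, 0, 0, 0],
    [40, 0.02, 0.06, 1.1, 0, 0, 0],
    [40, 0.02, 0.06, 1.35, 0, 0, 0],
    [40, 0.02, 0.06, 1.35, 0, 0, 0],
  ],
)

```text
clock: 20.1
position: [0.472, -0.121, 0.0546]
tcp_rot: [0.996, 0.091, -0.001, -0.001]
force: [0.6, -0.6, -1.6]
grip_width: 0.0661
```

Run:
```python
from h import *
go(.473,-.1215,.0365,10.5)
```

```text
t 20.1 pos [ 0.472  -0.121   0.0546] yaw 10.41 F [ 0.6 -0.6 -1.6] w 0.0661
move [0.02  0.014 0.362] [-0.018  0.028 -0.017] mm 18.129659130460286
```

Call:
play_rows(
  series=[
    [40, 0, 0, 0.15, 0, 0, 0],
    [40, 0, 0, 0.28, 0, 0, 0],
    [40, 0, 0, 0.35, 0, 0, 0],
    [40, 0, 0, 0.37, 0, 0, 0],
    [40, 0, 0, 0.37, 0, 0, 0],
  ],
)

```text
clock: 20.6
position: [0.4728, -0.1221, 0.0378]
tcp_rot: [0.996, 0.09, 0.0, 0.0]
force: [0.4, -0.0, -1.6]
grip_width: 0.0661
```

Call:
play_rows(
  series=[
    [40, 0, 0, 0.02, 0, 0, 0],
    [40, 0, 0, 0.04, 0, 0, 0],
    [40, 0, 0, 0.04, 0, 0, 0],
  ],
)

```text
clock: 20.9
position: [0.4727, -0.1221, 0.0358]
tcp_rot: [0.996, 0.09, 0.0, 0.0]
force: [-0.3, 0.4, -1.7]
grip_width: 0.0658
```

Call:
play_rows(
  series=[
    [40, 0, 0, 0.02, 0, 0, 0],
    [40, 0, 0, 0.04, 0, 0, 0],
    [40, 0, 0, 0.06, 0, 0, 0],
    [40, 0, 0, 0.06, 0, 0, 0],
  ],
)

```text
clock: 21.3
position: [0.4727, -0.122, 0.0332]
tcp_rot: [0.996, 0.09, -0.0, 0.0]
force: [-2.9, -0.3, 5.7]
grip_width: 0.066
```

Call:
play_rows(
  series=[
    [75, 0, 0, 0, 0, 0, 0],
    [87.8, 0, 0, 0, 0, 0, 0],
    [87.8, 0, 0, 0, 0, 0, 0],
    [87.8, 0, 0, 0, 0, 0, 0],
    [87.8, 0, 0, 0, 0, 0, 0],
  ],
)

```text
clock: 21.8
position: [0.4728, -0.122, 0.0327]
tcp_rot: [0.996, 0.09, 0.0, -0.0]
force: [-0.5, 0.4, -0.3]
grip_width: 0.0879
```

Call:
play_rows(
  series=[
    [87.8, 0, 0, -0.5, 0, 0, 0],
    [87.8, 0, 0, -1.3, 0, 0, 0],
    [87.8, 0, 0, -2.2, 0, 0, 0],
    [87.8, 0.2, -0.7, -2.6, 0, 0, 0],
    [87.8, 0.6, -1.5, -2.7, 0, 0, 0],
  ],
)

```text
clock: 22.3
position: [0.4897, -0.0441, 0.1706]
tcp_rot: [0.996, 0.087, 0.002, 0.001]
force: [0.2, 0.6, 0.3]
grip_width: 0.0878
```

Run:
```python
from h import *
go(.5545,.0872,.12,14.4)
```

```text
t 22.3 pos [ 0.4897 -0.0441  0.1706] yaw 10.03 F [0.2 0.6 0.3] w 0.0878
move [ 1.73  -2.362  1.011] [ 0.033 -0.041 -0.873] mm 154.88506810820613
```

Call:
play_rows(
  series=[
    [87.8, 0.45, -0.6, 0, 0, 0, -0.2],
    [87.8, 0.9, -1.2, 0.1, 0, 0, -0.5],
    [87.8, 1.35, -1.8, 0.3, 0, 0, -0.7],
    [87.8, 1.7, -2.3, 0.6, 0, 0, -0.87],
    [87.8, 1.7, -2.3, 0.9, 0, 0, -0.87],
  ],
)

```text
clock: 22.8
position: [0.5528, 0.0907, 0.1225]
tcp_rot: [0.991, 0.131, 0.001, -0.002]
force: [-0.3, 0.1, -0.8]
grip_width: 0.0878
```

Call:
play_rows(
  series=[
    [87.8, 0, 0, 0, 0, 0, 0],
  ],
)

```text
clock: 22.9
position: [0.5502, 0.0856, 0.1205]
tcp_rot: [0.992, 0.128, -0.002, 0.0]
force: [-0.8, -0.6, -0.2]
grip_width: 0.0881
```

Run:
```python
from h import *
go(.554,.0872,.10,14.4)
for n,(x0,y0,x1,y1) in dict(scene=(170,110,370,260),side=(230,140,390,280)).items():
    a=snapshot(n)[:,:,::-1];cv2.imwrite(f"pics/{n}7.png",a)
    cv2.imwrite(f"pics/{n}7c.png",cv2.resize(a[y0:y1,x0:x1],None,fx=4,fy=4,interpolation=cv2.INTER_CUBIC))
```

```text
t 22.9 pos [0.5502 0.0856 0.1205] yaw 14.76 F [-0.8 -0.6 -0.2] w 0.0881
move [ 0.083 -0.012  0.41 ] [-0.005  0.048  0.072] mm 20.92483263059298
```

View pics/scene7c.png

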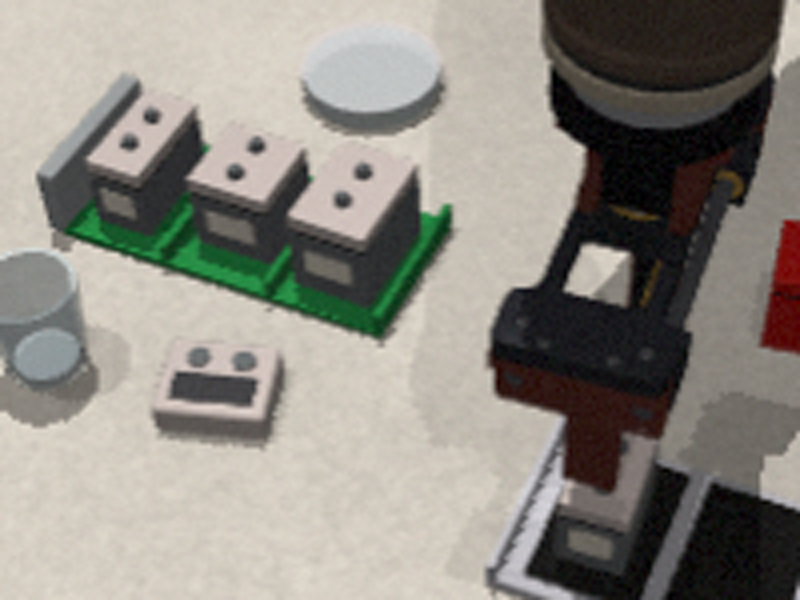

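View pics/side7c.png

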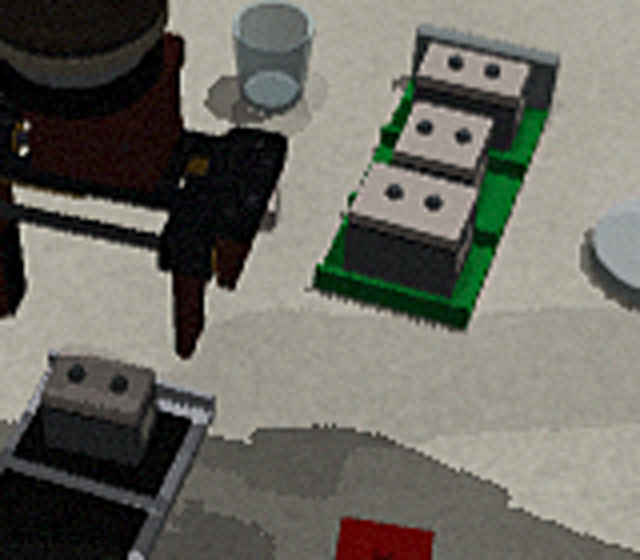

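Run:
```python
from h import *
S=camera_info("scene");D=camera_info("side")
f=lambda l,o:(np.array(l,float)+.5)/4-.5+o
def rep(n,X):
    v=X[1]-X[0];print(n,X.mean(0).round(4),np.linalg.norm(v).round(4),np.degrees(np.arctan2(v[1],v[0])).round(1))
rep("a scene",onz(S,f([(363.5,171.5),(342.5,200)],[170,110]),[.061]*2))
rep("a side",onz(D,f([(433,203),(394,192)],[230,140]),[.061]*2))
rep("d side",onz(D,f([(119,384),(76,373)],[230,140]),[.059]*2))
```

```text
a scene [ 0.472  -0.1209  0.061 ] 0.0242 9.2
a side [ 0.4733 -0.1209  0.061 ] 0.0238 8.4
d side [0.5545 0.0871 0.059 ] 0.0245 13.2
```

Call:
play_rows(
  series=[
    [87.8, 0.07, -0.02, 0.2, 0, 0, 0.07],
    [87.8, 0.07, -0.02, 0.4, 0, 0, 0.07],
    [87.8, 0.07, -0.02, 0.4, 0, 0, 0.07],
    [87.8, 0.07, -0.02, 0.4, 0, 0, 0.07],
  ],
)

```text
clock: 23.4
position: [0.5548, 0.087, 0.1026]
tcp_rot: [0.992, 0.124, -0.0, 0.0]
force: [0.2, -0.1, -0.6]
grip_width: 0.0877
```

Run:
```python
from h import *
go(.5542,.087,.039,14.4)
```

```text
t 23.4 pos [0.5548 0.087  0.1026] yaw 14.3 F [ 0.2 -0.1 -0.6] w 0.0877
move [-0.011 -0.003  1.271] [ 0.     0.006 -0.02 ] mm 63.55868240532254
```

Call:
play_rows(
  series=[
    [87.8, 0, 0, 0.4, 0, 0, 0],
    [87.8, 0, 0, 0.8, 0, 0, 0],
    [87.8, 0, 0, 1.15, 0, 0, 0],
    [87.8, 0, 0, 1.25, 0, 0, 0],
    [87.8, 0, 0, 1.27, 0, 0, 0],
  ],
)

```text
clock: 23.9
position: [0.5548, 0.0874, 0.0391]
tcp_rot: [0.992, 0.125, -0.0, -0.0]
force: [-0.0, 0.1, -0.1]
grip_width: 0.0877
```

Call:
play_rows(
  series=[
    [87.8, 0, 0, 0, 0, 0, 0],
    [87.8, 0, 0, 0, 0, 0, 0],
  ],
)

```text
clock: 24.1
position: [0.5556, 0.0875, 0.0402]
tcp_rot: [0.992, 0.125, 0.001, -0.0]
force: [0.2, -0.6, -0.3]
grip_width: 0.0878
```

Run:
```python
from h import *
go(.5542,.087,.039,14.4)
```

```text
t 24.1 pos [0.5556 0.0875 0.0402] yaw 14.32 F [ 0.2 -0.6 -0.3] w 0.0878
move [-0.03   0.004  0.025] [ 0.002 -0.017 -0.016] mm 1.935387460211196
```

Call:
play_rows(
  series=[
    [30, -0.03, 0, 0.02, 0, 0, 0],
    [30, -0.03, 0, 0.02, 0, 0, 0],
    [30, -0.03, 0, 0.02, 0, 0, 0],
    [30, -0.03, 0, 0.02, 0, 0, 0],
    [30, -0.03, 0, 0.02, 0, 0, 0],
  ],
)

```text
clock: 24.6
position: [0.5536, 0.087, 0.0383]
tcp_rot: [0.992, 0.125, 0.0, 0.0]
force: [-0.9, 0.4, 1.2]
grip_width: 0.0541
```

Call:
play_rows(
  series=[
    [30, 0, 0, 0, 0, 0, 0],
    [30, 0, 0, 0, 0, 0, 0],
    [30, 0, 0, 0, 0, 0, 0],
  ],
)

```text
clock: 24.9
position: [0.5536, 0.087, 0.0384]
tcp_rot: [0.992, 0.125, 0.0, 0.0]
force: [-0.2, -0.8, 1.9]
grip_width: 0.0536
```

Run:
```python
from h import *
go(.4727,-.1214,.2,10.3)
```

```text
t 24.9 pos [0.5536 0.087  0.0384] yaw 14.32 F [-0.2 -0.8  1.9] w 0.0536
move [-2.598  3.638 -3.233] [ 0.001 -0.002  0.804] mm 275.85448326246916
```

Call:
play_rows(
  series=[
    [30, 0, 0, -0.4, 0, 0, 0],
    [30, 0, 0, -1.0, 0, 0, 0],
    [30, 0, 0, -1.8, 0, 0, 0],
    [30, -0.4, 0.5, -2.4, 0, 0, 0.2],
    [30, -0.9, 1.2, -2.8, 0, 0, 0.4],
  ],
)

```text
clock: 25.4
position: [0.5252, 0.0196, 0.1803]
tcp_rot: [0.994, 0.109, 0.001, -0.001]
force: [0.8, -1.8, -1.7]
grip_width: 0.0538
```

Run:
```python
from h import *
go(.4727,-.1214,.16,10.3)
```

```text
t 25.4 pos [0.5252 0.0196 0.1803] yaw 12.54 F [ 0.8 -1.8 -1.7] w 0.0538
move [-1.638  2.525  0.398] [-0.012 -0.031  0.448] mm 151.82529365074484
```

Call:
play_rows(
  series=[
    [30, -0.45, 0.7, 0, 0, 0, 0.1],
    [30, -0.9, 1.4, 0, 0, 0, 0.3],
    [30, -1.35, 2.1, 0, 0, 0, 0.4],
    [30, -1.6, 2.5, 0.2, 0, 0, 0.45],
    [30, -1.6, 2.5, 0.35, 0, 0, 0.45],
  ],
)

```text
clock: 25.9
position: [0.4714, -0.1255, 0.1601]
tcp_rot: [0.996, 0.085, -0.001, 0.001]
force: [0.4, 1.1, -1.3]
grip_width: 0.0536
```

Call:
play_rows(
  series=[
    [30, 0, 0, 0, 0, 0, 0],
    [30, 0, 0, 0, 0, 0, 0],
  ],
)

```text
clock: 26.1
position: [0.4736, -0.1201, 0.1607]
tcp_rot: [0.996, 0.089, -0.0, -0.0]
force: [0.8, 0.3, -2.3]
grip_width: 0.0537
```

Run:
```python
from h import *
go(.4727,-.1214,.11,10.3)
```

```text
t 26.1 pos [ 0.4736 -0.1201  0.1607] yaw 10.18 F [ 0.8  0.3 -2.3] w 0.0537
move [-0.023  0.024  1.015] [-0.01  -0.001 -0.025] mm 50.765877651802285
```

Call:
play_rows(
  series=[
    [30, -0.02, 0.02, 0.3, 0, 0, 0],
    [30, -0.02, 0.02, 0.6, 0, 0, 0],
    [30, -0.02, 0.02, 0.85, 0, 0, 0],
    [30, -0.02, 0.02, 0.95, 0, 0, 0],
    [30, -0.02, 0.02, 0.95, 0, 0, 0],
  ],
)

```text
clock: 26.6
position: [0.4724, -0.1218, 0.1128]
tcp_rot: [0.996, 0.088, -0.0, -0.0]
force: [-0.2, -0.9, -1.2]
grip_width: 0.0539
```

Call:
play_rows(
  series=[
    [30, 0, 0, 0, 0, 0, 0],
    [30, 0, 0, 0, 0, 0, 0],
    [30, 0, 0, 0, 0, 0, 0],
  ],
)

```text
clock: 26.9
position: [0.4728, -0.1227, 0.1138]
tcp_rot: [0.996, 0.088, 0.0, 0.0]
force: [-1.2, 0.1, -2.2]
grip_width: 0.0538
```

Run:
```python
from h import *
go(.4727,-.1214,.098,10.3)
for n,(x0,y0,x1,y1) in dict(scene=(190,80,320,200),side=(290,100,390,220)).items():
    a=snapshot(n)[:,:,::-1];cv2.imwrite(f"pics/{n}8.png",a)
    cv2.imwrite(f"pics/{n}8c.png",cv2.resize(a[y0:y1,x0:x1],None,fx=5,fy=5,interpolation=cv2.INTER_CUBIC))
a=snapshot("wrist")[:,:,::-1];cv2.imwrite("pics/w8.png",a)
```

```text
t 26.9 pos [ 0.4728 -0.1227  0.1138] yaw 10.06 F [-1.2  0.1 -2.2] w 0.0538
move [ 0.002 -0.026  0.316] [ 0.005 -0.009 -0.047] mm 15.836759493241464
```

View pics/scene8c.png

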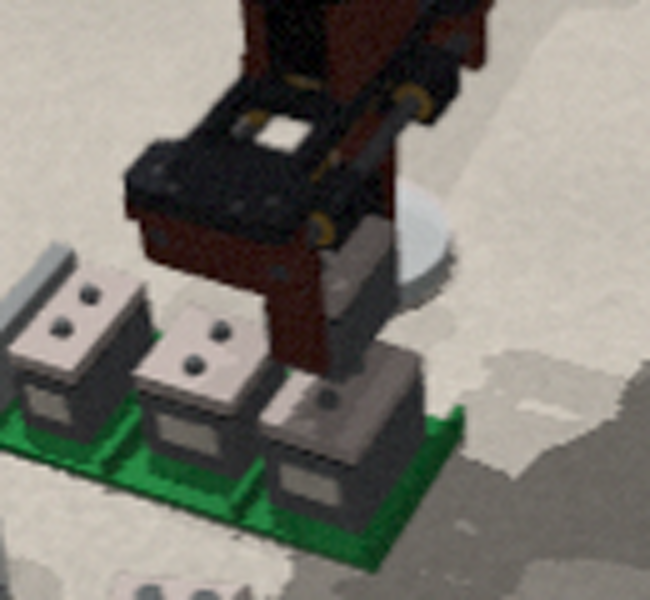

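View pics/side8c.png

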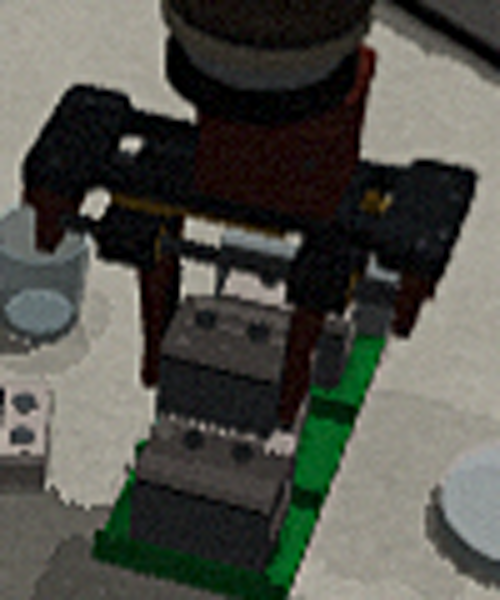

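View pics/w8.png

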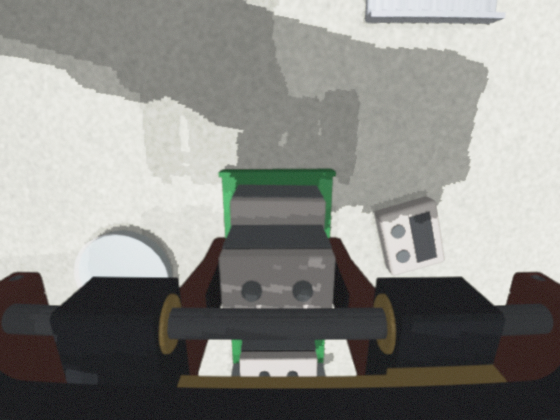

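```bash
python3 - <<'E'
from h import *
S=camera_info("scene");D=camera_info("side");W=camera_info("wrist")
f=lambda l,o:(np.array(l,float)+.5)/5-.5+o
def rep(n,X):
    v=X[1]-X[0];print(n,X.mean(0).round(4),np.linalg.norm(v).round(4),np.degrees(np.arctan2(v[1],v[0])).round(1))
rep("d side",onz(D,f([(259,330),(205,318)],[290,100]),[.1344]*2))
rep("a side",onz(D,f([(242,453),(193,440)],[290,100]),[.061]*2))
rep("d wrist",onz(W,[(251.5,291),(302.5,291)],[.1344]*2))
go(.4727,-.1214,.098,10.3)
E
python3 - <<'E'
import cv2
a=cv2.imread("pics/w8.png");cv2.imwrite("pics/w8c.png",cv2.resize(a[160:310,200:350],None,fx=4,fy=4,interpolation=cv2.INTER_CUBIC))
a=cv2.imread("pics/side8.png");cv2.imwrite("pics/side8d.png",cv2.resize(a[155:215,305:355],None,fx=10,fy=10,interpolation=cv2.INTER_CUBIC))
E
```

```text
d side [ 0.4736 -0.123   0.1344] 0.0245 11.8
a side [ 0.4732 -0.1213  0.061 ] 0.0237 9.7
d wrist [ 0.473  -0.1237  0.1344] 0.0236 10.0
t 27.05 pos [ 0.4726 -0.1227  0.1136] yaw 10.07 F [ 1.  -0.2 -2.4] w 0.0541
move [ 0.007 -0.026  0.311] [ 0.004 -0.005 -0.046] mm 15.60672899322402
```

View pics/side8d.png

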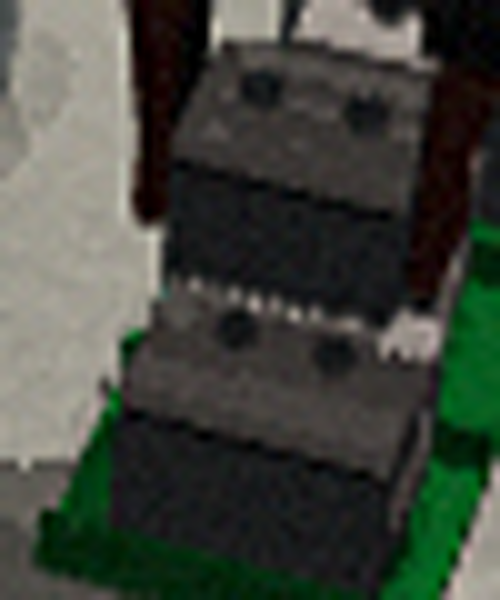

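View pics/w8c.png

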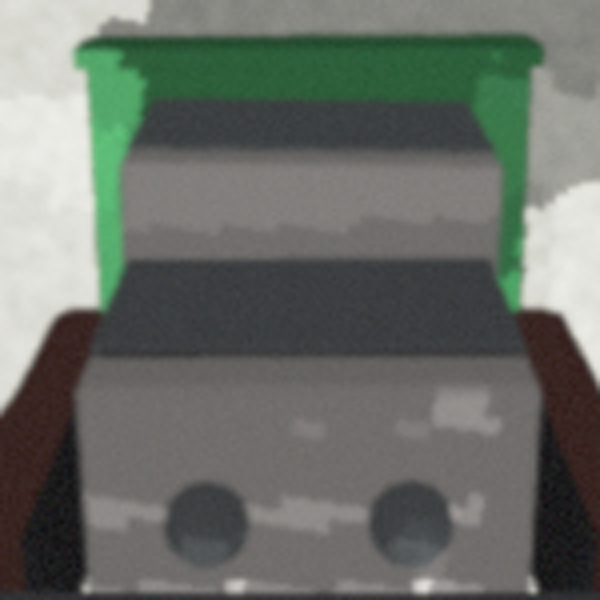

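Call:
play_rows(
  series=[
    [30, 0, -0.03, 0.1, 0, 0, -0.05],
    [30, 0, -0.03, 0.2, 0, 0, -0.05],
    [30, 0, -0.03, 0.3, 0, 0, -0.05],
    [30, 0, -0.03, 0.3, 0, 0, -0.05],
    [30, 0, -0.03, 0.3, 0, 0, -0.05],
  ],
)

```text
clock: 27.55
position: [0.4721, -0.1211, 0.098]
tcp_rot: [0.996, 0.09, -0.0, -0.0]
force: [0.3, -0.5, -2.2]
grip_width: 0.0538
```

Run:
```python
from h import *
go(.4727,-.1213,.0925,10.3)
```

```text
t 27.55 pos [ 0.4721 -0.1211  0.098 ] yaw 10.33 F [ 0.3 -0.5 -2.2] w 0.0538
move [0.011 0.007 0.11 ] [-0.004  0.006  0.007] mm 5.5387372296744735
```

Call:
play_rows(
  series=[
    [30, 0.01, 0, 0.04, 0, 0, 0],
    [30, 0.01, 0, 0.08, 0, 0, 0],
    [30, 0.01, 0, 0.12, 0, 0, 0],
    [30, 0.01, 0, 0.16, 0, 0, 0],
    [30, 0.01, 0, 0.16, 0, 0, 0],
  ],
)

```text
clock: 28.05
position: [0.4725, -0.121, 0.09]
tcp_rot: [0.996, 0.09, -0.0, -0.0]
force: [-0.4, -0.4, -2.0]
grip_width: 0.0539
```

Run:
```python
from h import *
go(.4727,-.1213,.0844,10.3)
```

```text
t 28.05 pos [ 0.4725 -0.121   0.09  ] yaw 10.33 F [-0.4 -0.4 -2. ] w 0.0539
move [0.003 0.006 0.112] [-0.002  0.005  0.005] mm 5.602849247424566
```

No contact at lug height yet; go on in small steps.

Call:
play_rows(
  series=[
    [30, 0, 0, 0.02, 0, 0, 0],
    [30, 0, 0, 0.04, 0, 0, 0],
    [30, 0, 0, 0.06, 0, 0, 0],
    [30, 0, 0, 0.06, 0, 0, 0],
  ],
)

```text
clock: 28.45
position: [0.4726, -0.121, 0.0872]
tcp_rot: [0.996, 0.09, -0.0, -0.0]
force: [-0.1, -0.3, -2.7]
grip_width: 0.0535
```

Run:
```python
from h import *
go(.4727,-.1213,.0844,10.3)
```

```text
t 28.45 pos [ 0.4726 -0.121   0.0872] yaw 10.33 F [-0.1 -0.3 -2.7] w 0.0535
move [0.    0.006 0.055] [-0.     0.001  0.005] mm 2.778898064336403
```

Call:
play_rows(
  series=[
    [30, 0, 0, 0.02, 0, 0, 0],
    [30, 0, 0, 0.04, 0, 0, 0],
    [30, 0, 0, 0.05, 0, 0, 0],
    [30, 0, 0, 0.05, 0, 0, 0],
  ],
)

```text
clock: 28.85
position: [0.4727, -0.121, 0.0847]
tcp_rot: [0.996, 0.09, -0.0, -0.0]
force: [0.7, -0.7, -0.8]
grip_width: 0.0538
```

Call:
play_rows(
  series=[
    [30, 0, 0, 0.02, 0, 0, 0],
    [30, 0, 0, 0.02, 0, 0, 0],
  ],
)

```text
clock: 29.05
position: [0.4728, -0.1211, 0.0843]
tcp_rot: [0.996, 0.09, 0.0, 0.0]
force: [-2.2, 0.2, 5.9]
grip_width: 0.0538
```

Seated at exactly the expected height (0.0843, 6 N). Release.

Call:
play_rows(
  series=[
    [60, 0, 0, 0, 0, 0, 0],
    [75, 0, 0, 0, 0, 0, 0],
    [87.8, 0, 0, 0, 0, 0, 0],
    [87.8, 0, 0, 0, 0, 0, 0],
    [87.8, 0, 0, 0, 0, 0, 0],
  ],
)

```text
clock: 29.55
position: [0.4727, -0.121, 0.0837]
tcp_rot: [0.996, 0.09, -0.0, -0.0]
force: [-1.1, 0.3, -0.1]
grip_width: 0.0866
```

Call:
play_rows(
  series=[
    [87.8, 0, 0, -0.3, 0, 0, 0],
    [87.8, 0, 0, -0.9, 0, 0, 0],
    [87.8, 0, 0, -1.7, 0, 0, 0],
    [87.8, 0, -0.6, -2.5, 0, 0, 0],
    [87.8, 0, -1.5, -2.8, 0, 0, 0],
  ],
)

```text
clock: 30.05
position: [0.461, -0.0483, 0.2271]
tcp_rot: [0.996, 0.088, 0.002, 0.001]
force: [0.5, 1.0, -0.6]
grip_width: 0.0882
```

Call:
play_rows(
  series=[
    [87.8, 0, -0.7, 0, 0, 0, 0],
    [87.8, 0, -1.5, 0, 0, 0, 0],
    [87.8, 0, -2, 0, 0, 0, 0],
    [87.8, 0, -2, 0, 0, 0, 0],
  ],
)

```text
clock: 30.45
position: [0.4406, 0.0547, 0.2242]
tcp_rot: [0.996, 0.093, 0.0, -0.0]
force: [0.0, 0.1, -0.4]
grip_width: 0.0881
```

Run:
```python
from h import *
go(.4727,-.1213,.0844,10.3)
for n,(x0,y0,x1,y1) in dict(scene=(170,90,320,205),side=(290,100,390,220)).items():
    a=snapshot(n)[:,:,::-1];cv2.imwrite(f"pics/{n}9.png",a)
    cv2.imwrite(f"pics/{n}9c.png",cv2.resize(a[y0:y1,x0:x1],None,fx=5,fy=5,interpolation=cv2.INTER_CUBIC))
```

```text
t 30.45 pos [0.4406 0.0547 0.2242] yaw 10.64 F [ 0.   0.1 -0.4] w 0.0881
move [-0.022  3.579  2.794] [-0.006 -0.01   0.069] mm 227.0298858613998
```

View pics/scene9c.png

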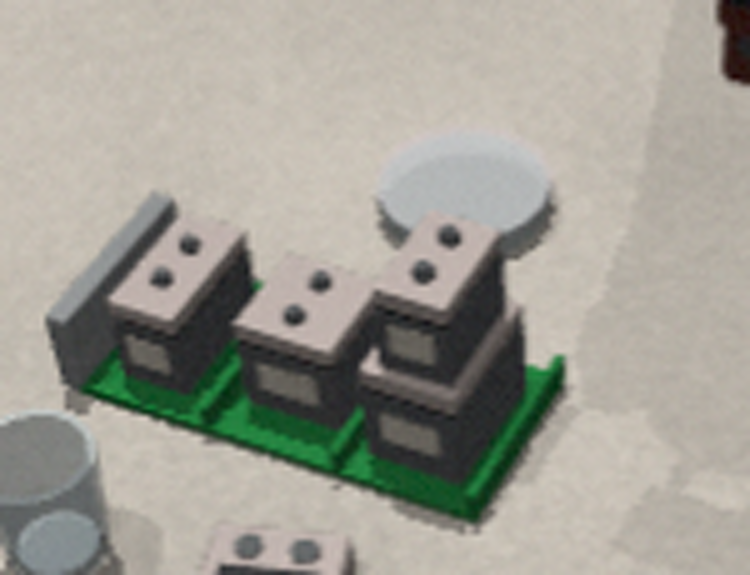

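View pics/side9c.png

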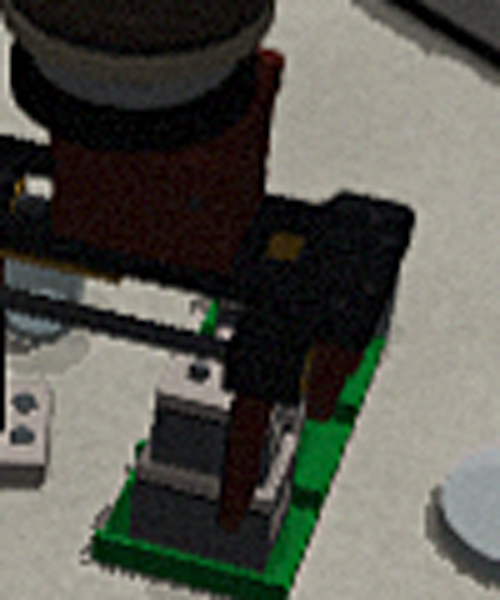

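View pics/side9.png

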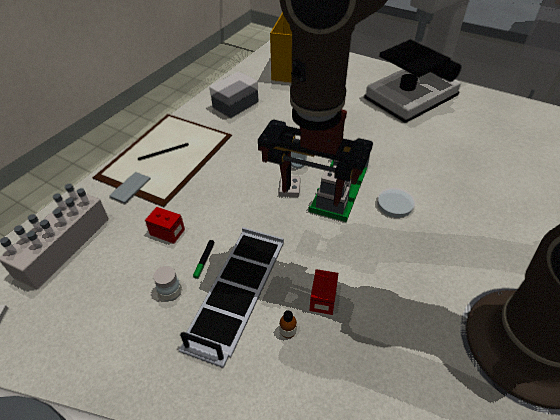

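Run:
```python
from h import *
S=camera_info("scene")
for z in(.105,.111):
    X=onz(S,(np.array([(450,236.),(424,271)])+.5)/5-.5+[170,90],[z]*2);print(z,X.mean(0).round(4),np.linalg.norm(X[1]-X[0]).round(4))
print(job_done())
```

```text
0.105 [ 0.4715 -0.1202  0.105 ] 0.0235
0.111 [ 0.4769 -0.1158  0.111 ] 0.0233
the job is handed in; nothing more can be done
None
```

All four boxes are on the slide rack and released, and the job is handed in at about 30.5 s. Starting at the tray handle, the tray order was b, c, a, d:

- **Box b:** in the bay beside the steel end plate.
- **Box c:** in the middle bay.
- **Box a:** in the last bay.
- **Box d:** stacked on a.

**Last checks**
- **Floor contact:** b, c and a each met the bay floor within about 0.2 mm of the expected height.
- **Stack:** d sank over the lugs without resistance. Contact came at TCP z 0.0843 against 0.0844 expected for fully seated. In the scene camera picture its base lies flush on a's lid. Its lid lugs measure (0.4715, -0.1202), which fits the seated height and not one 6 mm higher.
- **Upright and clear:** in the scene camera picture all the boxes stand upright, with the gripper clear of them. The side camera showed the tray empty and the red look-alikes where they started. At that moment the gripper blocked its view of most of the rack.

**Disagreements**
- On the tray, the wrist camera placed the boxes about 3 mm lower in y than the two fixed cameras. I used the fixed cameras, which matched the arm's own position to about 1.5 mm.
- The wrist camera's fit of the rack was poor, up to 3 pixels off. I used it only in a rough average for the first bay.
- The scene camera puts box b about 2 mm from its bay centre.

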